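Set up the tube-rack stand and load it

TASK

Set up the blue rack stand and load it: lift the red bolt handle out of its notch, draw the bolt fully back and let the handle drop into the other notch, then swing out both folded legs until each one snaps home (the left one first: it lies across the right one). With both legs out, put every orange tube rack on the bench into a channel of its own, lengthwise, upright and pushed fully back against the stop. Last, push the bolt home again with its handle down in the first notch. Leave the other things on the bench where they are.

Things in the scene. Friction and masses are not known exactly. Their poses are not given: they have to be found in the camera images.
- rack_stand: blue stand fixed to the bench, 142 mm deep in x (-66 front to +76 back), 250 mm wide in y, deck at z = 62 mm. Origin on the bench under its middle; -x is the front, towards the robot, +y the robot's left. Three channels, open in front and above, run along x, 57 mm wide between rails 14 mm high with round noses (x = -60 mm to the back stop). Stop face at x = +70 mm, stop 30 mm high
- bay_1 (a point): where the centre of the underside of a rack lies when it is home in the left channel (stand frame x = +4, y = +80, z = 62 mm); its axes are the stand's. The rack's long axis then runs along the stand's x (either way round)
- bay_2 (a point): the same for the middle channel (y = 0)
- bay_3 (a point): the same for the right channel (y = -80 mm)
- bolt (a joint): draw of the bolt along the stand's +y (to the left): 0 m locked (the rod passes the lug of the left leg), 0.045 m fully drawn, at its stop. It resists with about 1 N. It is blocked while the handle is down in a notch
- bolt_handle (a joint): lift of the red bolt handle: 0 m down in a notch, at most 0.020 m up; it slides freely and drops by its own weight when let go. Its key clears the land between the two notches when lifted more than 0.010 m (lift it 0.015); at the drawn end it drops into the second notch
- bolt_grip (a point): point on the axis of the red upright handle of the bolt, a round post 14 mm in diameter (18 mm in its top 8 mm) that stands free from about 25 mm below this point to 18 mm above it; moves with the handle. 88 mm above the bench when down, in front of the left channel when locked; the left leg's grip post is 58 mm away to the right while all is folded
- leg_left (a joint): swing of the left leg, 0 rad folded along the stand's front, 1.57 rad swung out and home, pointing to the stand's -x. It turns clockwise seen from above about an upright hinge. Friction (about 0.05 N m) holds it anywhere on the way; from 0.9 rad a sprung ball resists (up to 3 N at the grip), at 1.27 rad the leg rides over it and snaps home. The bolt blocks it while locked
- leg_right (a joint): swing of the right leg, the mirror image (counter-clockwise seen from above): 0 folded, 1.57 home. Its end lies behind the left leg's while both are folded, so the left leg must go first
- leg_left_grip (a point): point on the axis of the left leg's yellow upright grip post (16 mm in diameter, black cap of 20 mm above it), 75 mm from the hinge axis, 88 mm above the bench; the post stands free from 30 to 104 mm above the bench (black cap from 92 mm)
- leg_right_grip (a point): the same on the right leg
- leg_left_hinge (a point): point on the left leg's upright hinge axis, at the height of the grip point
- leg_right_hinge (a point): point on the right leg's upright hinge axis, at the height of the grip point
- rack_1: orange rack of capped tubes, 52 mm wide (x), 132 mm long (y), 61 mm tall over the caps, 0.11 to 0.23 kg. Origin: centre of its underside, z up. Solid: bottom plate, top plate 38 to 42 mm up, a 46 mm tall wall at each y end: grip across the 52 mm in mid-length at the top plate. Two or three racks are there; an absent one reads None
- rack_2: orange rack of capped tubes, 52 mm wide (x), 132 mm long (y), 61 mm tall over the caps, 0.11 to 0.23 kg. Origin: centre of its underside, z up. Solid: bottom plate, top plate 38 to 42 mm up, a 46 mm tall wall at each y end: grip across the 52 mm in mid-length at the top plate. Two or three racks are there; an absent one reads None
- rack_3: orange rack of capped tubes, 52 mm wide (x), 132 mm long (y), 61 mm tall over the caps, 0.11 to 0.23 kg. Origin: centre of its underside, z up. Solid: bottom plate, top plate 38 to 42 mm up, a 46 mm tall wall at each y end: grip across the 52 mm in mid-length at the top plate. Two or three racks are there; an absent one reads None
- bottle_amber: amber bottle with white cap, 60 mm diameter, 114 mm tall, bystander; origin: centre of its underside
- bottle_green: clear bottle with blue cap and green content, 68 mm diameter, 139 mm tall, bystander; origin: centre of its underside
- tape_roll: roll of cream label tape lying flat, 68 mm diameter, 19 mm high, bystander; origin: centre of its underside
- tape_blue: roll of blue tape lying flat, 62 mm diameter, 12 mm high, bystander; origin: centre of its underside
- timer: white bench timer lying flat, 55 x 65 x 18 mm, bystander; origin: centre of its underside

How it is judged:
By the outcome, as a careful person would: the job done as asked, in the order asked, and still so for the second after the job is handed in, with the robot touching nothing.
Of rack_1, rack_2, rack_3 only 2 to 3 are there at a start; the rules pass over those that are not, and their reading is None.
At some moment in a run one of rack_1, rack_2, rack_3 may be knocked a few centimetres aside while the robot is not near it.
Once in a run the grip may slacken for a moment while it holds something.
It also fails if it takes over 210 s, if anything falls off the work surface, if the arm or the gripper's body presses on something with over 40 N, if the wrist force passes 120 N, or if a joint passes its speed limit or range.

ROBOT

A 6-joint arm with a two-finger parallel gripper is mounted at the origin on a cart in front of the work surface, level with it; the furniture and walls round the work are solid. World frame = base frame: x ahead of the robot, y to its left, z up, the work surface at z = 0. Lengths are in m, angles in rad, forces in N, time in s.
With the tool pointing down it reaches from about 0.35 to 0.975 m from the base axis. Payload 4.9 kg.
Tool frame: the origin (TCP) lies midway between the tips of the shut fingers; the grasp point (between the pads) lies 19 mm behind it; z points along the fingers, y is the line along which they close (so a half turn about z gives the same grasp; the last joint's range is limited). The gripper opens to 85 mm and grips with 20 to 120 N. Pads are 22 mm wide; open, the fingers measure 114 mm over their backs; the gripper's body (76 mm by 85 mm) begins 54 mm behind the grasp point. The pads swing forward as they close: fully open they stand 13 mm farther back than shut.
Start: joints at [-1.386, 0.053, 1.613, -0, 1.476, -0.119], TCP at [0.187, -0.596, 0.231] pointing down, gripper open.
Joint ranges: [-3.01, 3.01], [-1.01, 2.22], [0.06, 2.58], [-1.02, 4.17], [0.09, 2.62], [-3.14, 3.14]. Speed limits (rad/s): [2.57, 2.57, 3.14, 3.14, 3.14, 3.14].

INTERFACE

Orientations are given as a unit quaternion [w, x, y, z].
In Python, from plant import state, grab_frame, job_done, cut_out, place_of gives the robot as it stands.
- The arm moves only by the tool jog_arm, never from a script. Its argument "motion" is text: rows parted by semicolons, each of 7 numbers parted by spaces: the opening in per cent of the stroke, from 0 (shut) to 100 (fully open), then the shift along the tool's x, y, z as a fraction of full scale, then the turn, a rotation vector about the tool's x, y, z as a fraction of full scale. A call has exactly 5 rows; each row is the pose to reach, as a shift and turn from the pose commanded when the call began, along the tool's axes at that moment; what a row does not reach only later rows make up. Full scale, the value 1, is 50 cm for a shift and 1.5 rad for a turn. A row lasts 1/8 s, in which the tool goes at most 62.5 mm and 10.7 degrees, less where a joint would pass 70% of its speed; a pose out of reach is approached as far as the arm can. A call with a number of a shift or a turn outside -1 to 1 is refused whole. A call with a gripper value outside its range is refused whole. The fingers move at their own pace and stop on an object; the grip force is fixed at half the most. Time passes only in rows, so rows that repeat a pose let the fingers close, or fill a call up. It gives the time, the measured TCP pose, the force, the opening and the grip force at its end, in the units of the state.
- state(): the state, without advancing time (a new reading comes with each control period).
- grab_frame(name): name is "scene" or "side" or "wrist"; returns a dict with "color" (480x640x3 uint8, red, green, blue), "range_z" (480x640 float32, m along the optical axis (not along the pixel's ray), 0 where there is no reading), "intrinsics" (3x3 intrinsics, pixels), "world_from_camera" (4x4, takes a point from camera to world coordinates). Camera axes: x right, y up, looking along -z (the intrinsics and any distortion apply to the point x, -y, -z); pixel columns grow to the right and rows downward; lengths in m; the calibration is good to about 2 mm. A picture is of the moment at which its call begins.
- job_done(): hands the job in; it is judged then, once.
Trained networks look in the newest picture that a camera, given by its name, has taken for a name from the list of things; names that differ only in an ending like _2 or _b are one class to them, and where a whole thing is asked for, a point or a joint stands for the part that bears it (a point fixed in the world has none). Each returns a list of dicts, best first, with "p" (0 to 1); they miss things now and then, are a little off and sometimes report something else, mostly with a low value. They report only what shows in the picture. A call takes as long as a camera call.
- cut_out(camera, thing): "pixels" (480x640 bool, what is visible of it).
- place_of(camera, thing): "at" ([x, y, z] in m, in world coordinates, good to about 4 mm: a listed point, or the origin of a listed thing).
The state is a dict: "time": time; "joint_pos": joint angles; "joint_vel": joint speeds; "joint_efforts": joint torques, N m; "tool_pos": TCP position; "tool_rot": TCP orientation; "contact_force": force on the tool from outside, world axes, zero at the start; "ft_torque": the same for the moment, N m; "gripper_width": opening from 0.0 (shut) to 1.0 (fully open); "grasp_force": force on a finger pad.
Only numpy, scipy, OpenCV 4.12 (cv2) and the standard library are available. Lean on these libraries where they do the work, as an engineer would, in place of code of your own. Each camera call takes 0.05 s, during which the arm holds its last target. There are 200 camera calls.

## Working session

There is one attempt and no reset: what is moved stays moved. The work goes in short steps, Python scripts to look and compute and a tool call to move; the robot and the scene stay as the last step left them, time stands still between calls to the robot, and variables do not carry over. Pictures are saved under pics/ and viewed, at most 14 in all, crops included, and the job is handed in when it is done.

Besides the shell and the picture viewer there is one more tool, called after ">>>" as a command line: name --argument value ..., lists and objects as JSON in quotes. jog_arm: Moves the arm, as the interface text tells. Shift numbers are shares of 50 cm and turn numbers shares of 1.5 rad, none past 1 either way. Its arguments: {"type":"object","properties":{"motion":{"type":"string"}},"required":["motion"]}

```bash
mkdir -p pics; ls; cat > h.py <<'E'
import numpy as np, cv2
from plant import state, grab_frame, job_done, cut_out, place_of
from scipy.spatial.transform import Rotation as R
def rot(q): return R.from_quat([q[1],q[2],q[3],q[0]])
def pts(f,mask=None):
    z=f["range_z"]; K=np.array(f["intrinsics"]); T=np.array(f["world_from_camera"])
    m=(z>0) if mask is None else (z>0)&mask
    v,u=np.nonzero(m); d=z[m]
    P=np.c_[(u-K[0,2])/K[0,0]*d, -(v-K[1,2])/K[1,1]*d, -d]
    return P@T[:3,:3].T+T[:3,3]
def save(f,n): cv2.imwrite(f"pics/{n}.png",f["color"][:,:,::-1])
E
python3 - <<'E'
from h import *
s=state(); print({k:np.round(v,3).tolist() for k,v in s.items()})
for c in ["scene","side"]:
    f=grab_frame(c); save(f,c+"0")
    for t in ["rack_stand","bolt_grip","leg_left_grip","leg_right_grip","leg_left_hinge","leg_right_hinge","bay_1","bay_2","bay_3","rack_1","bottle_amber","bottle_green","tape_roll","tape_blue","timer"]:
        print(c,t,[(round(r["p"],2),np.round(r["at"],3).tolist()) for r in place_of(c,t)][:4])
print(state()["time"])
E
```

```text
pics
{'time': 0.0, 'joint_pos': [-1.386, 0.053, 1.614, 0.0, 1.476, -0.119], 'joint_vel': [-0.001, -0.001, 0.0, -0.0, 0.001, 0.0], 'joint_efforts': [-0.0, -39.368, -37.018, -0.0, 0.007, -0.0], 'tool_pos': [0.187, -0.596, 0.23], 'tool_rot': [-0.001, 0.988, 0.151, -0.0], 'contact_force': [0.412, 0.345, -0.133], 'ft_torque': [-0.041, -0.02, 0.02], 'grasp_force': 0.0, 'gripper_width': 1.003}
scene rack_stand []
scene bolt_grip []
scene leg_left_grip [(0.69, [0.754, -0.151, 0.001])]
scene leg_right_grip []
scene leg_left_hinge []
scene leg_right_hinge []
scene bay_1 [(0.97, [0.638, 0.097, 0.061]), (0.95, [0.634, 0.015, 0.062])]
scene bay_2 [(0.97, [0.638, 0.097, 0.061]), (0.95, [0.634, 0.015, 0.062])]
scene bay_3 [(0.97, [0.638, 0.097, 0.061]), (0.95, [0.634, 0.015, 0.062])]
scene rack_1 [(0.75, [0.557, -0.418, 0.0]), (0.51, [0.413, 0.366, 0.0])]
scene bottle_amber [(0.75, [0.703, -0.339, -0.004])]
scene bottle_green [(0.82, [0.752, -0.151, 0.002])]
scene tape_roll [(0.73, [0.695, 0.341, 0.001])]
scene tape_blue []
scene timer [(0.71, [0.363, 0.1, -0.001])]
side rack_stand [(0.85, [0.629, 
[... 419 characters left out ...]
094, 0.062]), (0.66, [0.638, 0.174, 0.061]), (0.65, [0.629, 0.019, 0.063])]
side bay_2 [(0.67, [0.633, 0.094, 0.062]), (0.66, [0.638, 0.174, 0.061]), (0.65, [0.629, 0.019, 0.063])]
side bay_3 [(0.67, [0.633, 0.094, 0.062]), (0.66, [0.638, 0.174, 0.061]), (0.65, [0.629, 0.019, 0.063])]
side rack_1 [(0.94, [0.418, -0.34, -0.001]), (0.83, [0.555, -0.412, -0.001])]
side bottle_amber [(0.62, [0.705, -0.342, 0.002]), (0.57, [0.631, 0.094, -0.002])]
side bottle_green [(0.88, [0.752, -0.15, 0.004])]
side tape_roll [(0.58, [0.703, 0.338, 0.001]), (0.31, [0.539, 0.218, 0.089])]
side tape_blue [(0.67, [0.36, -0.073, -0.002]), (0.58, [0.631, 0.017, 0.066])]
side timer [(0.96, [0.368, 0.101, 0.002])]
1.6
```

View pics/scene0.png

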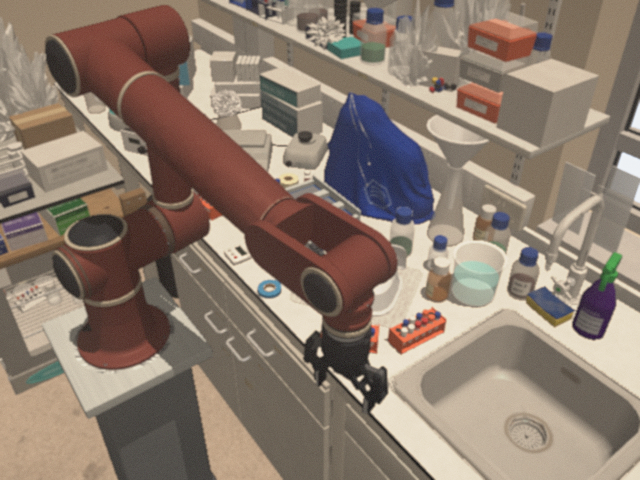

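View pics/side0.png

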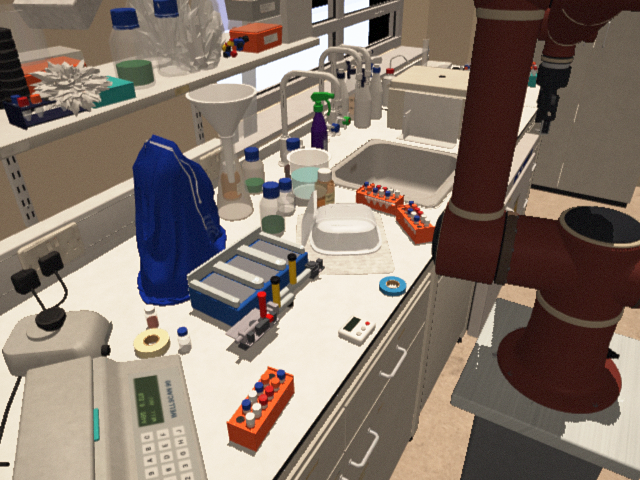

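The scene view has the arm blocking the stand. The side view shows the stand at about (250,275), the bolt at (263,303), the grip posts at (276,290) and (292,268), and three racks at (260,405), (380,195) and (415,222).

```bash
cat >> h.py <<'E'
def rect(P,lo,hi):
    P=P[(P[:,2]>lo)&(P[:,2]<hi)]
    (c,s,a)=cv2.minAreaRect((P[:,:2]*1000).astype(np.float32)); return np.round(c,1),np.round(s,1),round(a,2),len(P)
E
python3 - <<'E'
from h import *
f=grab_frame("side")
m=cut_out("side","rack_stand")
for r in m[:2]:
    P=pts(f,r["pixels"]); print("stand",r["p"],rect(P,.05,.085),rect(P,.07,.085),rect(P,.085,.1))
for r in cut_out("side","rack_1")[:4]:
    P=pts(f,r["pixels"]); print("rack",r["p"],P.mean(0).round(3),rect(P,.03,.07),rect(P,.043,.05))
w=grab_frame("wrist"); print(np.round(w["world_from_camera"],3),w["intrinsics"])
s=state(); Rm=rot(s["tool_rot"]).as_matrix(); T=w["world_from_camera"]
print("cam in tool",np.round(Rm.T@(T[:3,3]-s["tool_pos"]),3),np.round(Rm.T@T[:3,:3],2))
E
```

```text
stand 0.63 (array([599. , 110.8]), array([278.5, 274.9]), 70.54, 5847) (array([608.5,  95.3]), array([248.2, 191.9]), 87.73, 2032) (array([617.1,  92.1]), array([192.4, 238.3]), 1.88, 455)
rack 0.96 [0.402 0.377 0.037] (array([409.9, 365.5]), array([ 53.7, 135.2]), 5.38, 2172) (array([408.8, 365.3]), array([ 51.1, 135. ]), 5.48, 378)
rack 0.94 [ 0.554 -0.413  0.03 ] (array([ 554.2, -414.5]), array([ 58.8, 134.7]), 86.29, 583) (array([ 554.1, -407.7]), array([134.6,  54.7]), 1.73, 125)
rack 0.69 [ 0.408 -0.317  0.035] (array([ 416.4, -335.1]), array([ 53.3, 138. ]), 46.53, 621) (array([ 417.8, -332.6]), array([ 51.5, 134.8]), 48.09, 131)
[[ 0.299  0.912  0.28   0.259]
 [-0.954  0.285  0.088 -0.574]
 [ 0.001 -0.294  0.956  0.375]
 [ 0.     0.     0.     1.   ]] [[345.59904458   0.         321.29795454]
 [  0.         345.59904458 240.17166587]
 [  0.           0.           1.        ]]
cam in tool [ 0.076  0.    -0.144] [[-0.    0.96  0.29]
 [ 1.    0.   -0.  ]
 [-0.    0.29 -0.96]]
```

>>> jog_arm --motion "100 0.1 -0.06 -0.03 0 0 -0.12; 100 0.2 -0.12 -0.06 0 0 -0.24; 100 0.3 -0.18 -0.09 0 0 -0.36; 100 0.4 -0.24 -0.12 0 0 -0.48; 50 0.5 -0.3 -0.14 0 0 -0.6"

```text
time: 2.42
tool_pos: [0.3818, -0.3771, 0.3025]
tool_rot: [0.001, 0.823, 0.569, 0.0]
contact_force: [1.0, -0.8, -0.1]
gripper_width: 0.816
grasp_force: 0.0
```

```bash
cat >> h.py <<'E'
def go(p,yaw=None,s=None):
    "print shift/turn fractions in tool axes from present pose to world p, tool down with tool-x yaw"
    s=s or state(); r=rot(s["tool_rot"]); d=r.inv().apply(np.array(p)-s["tool_pos"])/.5
    t=np.zeros(3)
    if yaw is not None: t=(r.inv()*(R.from_euler("z",yaw)*R.from_euler("x",np.pi))).as_rotvec()/1.5
    x=r.as_matrix()[:,0]
    print("t",round(s["time"],2),"at",np.round(s["tool_pos"],4),"yaw",round(np.arctan2(x[1],x[0]),4),"F",np.round(s["contact_force"],1),"w",round(s["gripper_width"],3),"g",round(s["grasp_force"],1))
    print("shift",np.round(d,4),"turn",np.round(t,4),"rows>=",np.round(max(np.linalg.norm(d)*8,np.linalg.norm(t)*1.5/.1867),1))
E
python3 -c "
from h import *
go([.47,.12,.36],np.pi-.04);print(state()['joint_pos'])"
```

```text
t 2.42 at [ 0.3818 -0.3771  0.3025] yaw 1.2095 F [ 1.  -0.8 -0.1] w 0.816 g 0.0
shift [ 0.9923 -0.1862 -0.1161] turn [ 2.0000e-04  1.4000e-03 -1.2614e+00] rows>= 10.1
[-9.18025541e-01 -1.93288409e-01  1.72931623e+00  1.07530048e-04
  1.60374932e+00 -5.56682951e-01]
```

>>> jog_arm --motion "50 0.1 -0.02 -0.02 0 0 -0.12; 50 0.2 -0.04 -0.03 0 0 -0.25; 50 0.3 -0.06 -0.04 0 0 -0.38; 50 0.4 -0.08 -0.05 0 0 -0.5; 50 0.5 -0.09 -0.06 0 0 -0.63"

```text
time: 3.05
tool_pos: [0.4283, -0.1273, 0.3318]
tool_rot: [0.001, 0.48, 0.877, 0.0]
contact_force: [1.0, -0.4, 0.8]
gripper_width: 0.501
grasp_force: 0.0
```

>>> jog_arm --motion "50 0.07 0.07 -0.02 0 0 -0.12; 50 0.15 0.14 -0.03 0 0 -0.25; 50 0.22 0.21 -0.04 0 0 -0.38; 50 0.3 0.28 -0.05 0 0 -0.5; 50 0.37 0.35 -0.06 0 0 -0.63"

```text
time: 3.68
tool_pos: [0.4776, 0.1228, 0.3618]
tool_rot: [0.001, 0.036, 0.999, 0.0]
contact_force: [1.0, 0.1, 0.7]
gripper_width: 0.502
grasp_force: 0.0
```

```bash
python3 - <<'E'
from h import *
go([.47,.12,.36],np.pi-.04)
f=grab_frame("wrist"); save(f,"w1")
for t in ["rack_stand","bolt_grip","leg_left_grip","leg_right_grip","leg_left_hinge","leg_right_hinge","bay_1"]:
    print(t,[(round(r["p"],2),np.round(r["at"],4).tolist()) for r in place_of("wrist",t)][:4])
P=pts(f); 
print(rect(P,.07,.08),rect(P,.086,.096))
E
```

```text
t 3.67 at [0.4776 0.1228 0.3618] yaw 3.0705 F [1.  0.1 0.7] w 0.502 g 0.0
shift [ 0.0147 -0.0066  0.0036] turn [ 0.      0.0007 -0.0208] rows>= 0.2
rack_stand [(0.73, [0.6287, 0.0936, -0.0])]
bolt_grip [(0.83, [0.5255, 0.1963, 0.0866])]
leg_left_grip [(0.98, [0.5356, 0.1382, 0.0868])]
leg_right_grip [(0.55, [0.5553, 0.057, 0.0916])]
leg_left_hinge [(0.65, [0.54, 0.2192, 0.0881])]
leg_right_hinge [(0.85, [0.5517, -0.0178, 0.0862])]
bay_1 [(0.9, [0.6341, 0.0125, 0.0581]), (0.81, [0.6373, 0.094, 0.0621]), (0.72, [0.6352, 0.1736, 0.0576])]
(array([717.7, 102.3]), array([1017.7,  410. ]), 85.24, 13443) (array([708.8,  90.2]), array([377.3, 989.7]), 0.01, 4495)
```

View pics/w1.png

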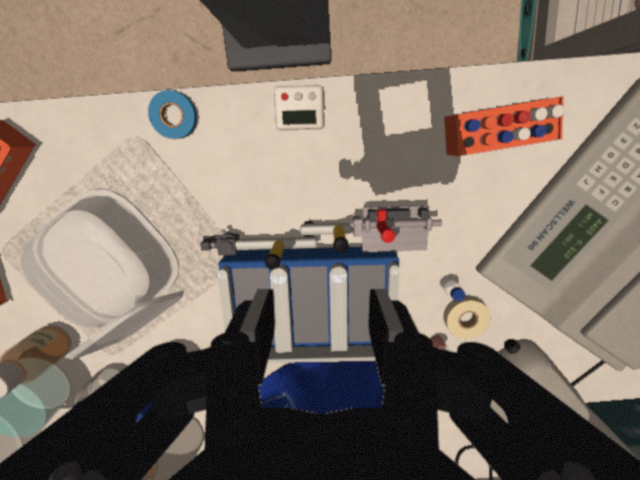

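The wrist view shows the stand's rails at columns 225, 280, 338 and 393, the bolt handle at (387,235), the leg posts at (340,238) and (275,258), and one rack at (505,125). I'll fit the stand pose from depth.

```bash
cat >> h.py <<'E'
from scipy.optimize import minimize
def stand_fit(f,p0=(.632,.094,-.04)):
    P=pts(f); x0,y0,a0=p0
    def loc(P,a): c,s=np.cos(a),np.sin(a); d=P[:,:2]-[x0,y0]; return np.c_[c*d[:,0]+s*d[:,1],-s*d[:,0]+c*d[:,1]]
    L=loc(P,a0); m=(L[:,0]>-.052)&(L[:,0]<.055)&(abs(L[:,1])<.13)
    ra=P[m&(P[:,2]>.071)&(P[:,2]<.082)]; dk=P[m&(P[:,2]>.056)&(P[:,2]<.067)]
    E=np.array([-.1085,-.0515,-.0285,.0285,.0515,.1085])  # channel edges
    def cost(v):
        a,dy=v; l=loc(dk,a)[:,1]-dy; r=loc(ra,a)[:,1]-dy
        ch=np.min(abs(l[:,None]-[-.08,0,.08]),1); rr=np.min(abs(r[:,None]-[-.08,0,.08]),1)
        return np.sum(np.clip(ch-.0285,0,.01))+np.sum(np.clip(.0285-rr,0,.01))
    b=min((minimize(cost,[a,dy],method="Nelder-Mead",options=dict(xatol=1e-5,fatol=1e-7,initial_simplex=[[a,dy],[a+.01,dy],[a,dy+.004]])) for a in (a0-.02,a0,a0+.02) for dy in (-.006,0,.006)),key=lambda q:q.fun)
    a,dy=b.x; st=P[(P[:,2]>.084)&(P[:,2]<.095)]; l=loc(st,a); 
    l=l[(abs(l[:,1]-dy)<.11)&(l[:,0]>.055)&(l[:,0]<.085)]
    print("stand yaw",round(a,4),"dy",round(dy,4),"cost",b.fun,len(ra),len(dk),"stop x pct",np.round(np.percentile(l[:,0],[2,10,50,90]),4) if len(l) else None)
    return a,dy,loc,P
E
python3 - <<'E'
from h import *
for c in ["wrist","side"]:
    f=grab_frame(c)
    a,dy,loc,P=stand_fit(f)
    L=loc(P,a); m=(abs(L[:,1]-dy-.0)<.02)&(P[:,2]>.056)&(P[:,2]<.066); print("deck x front,back",np.round(np.percentile(L[m,0],[1,99]),4),"z",np.median(P[m,2]))
    C=(f["color"].astype(int))
E
```

```text
stand yaw -0.0446 dy 0.0012 cost 0.01506049829753742 3119 5519 stop x pct [0.0686 0.0691 0.0702 0.0735]
deck x front,back [-0.0662  0.1426] z 0.06360468518816043
stand yaw -0.0458 dy 0.0007 cost 2.3839978839793203 1168 1961 stop x pct [0.065  0.0659 0.0679 0.0711]
deck x front,back [-0.0684  0.3962] z 0.06250176942442864
```

```bash
python3 -c "
from h import *
go([.526,.1975,.13],3.097); go([.526,.1975,.070],3.097)"
```

```text
t 4.17 at [0.4776 0.1199 0.3613] yaw 3.0617 F [ 0.4 -1.1  0.1] w 0.5 g 0.0
shift [-0.0841  0.1624  0.4626] turn [-0.      0.0001 -0.0235] rows>= 4.0
t 4.17 at [0.4776 0.1199 0.3613] yaw 3.0617 F [ 0.4 -1.1  0.1] w 0.5 g 0.0
shift [-0.0841  0.1624  0.5826] turn [-0.      0.0001 -0.0235] rows>= 4.9
```

>>> jog_arm --motion "50 -0.042 0.081 0.12 0 0 -0.0235; 50 -0.084 0.1625 0.23 0 0 -0.0235; 50 -0.084 0.1625 0.34 0 0 -0.0235; 50 -0.084 0.1625 0.46 0 0 -0.0235; 50 -0.084 0.1625 0.46 0 0 -0.0235"

```text
time: 4.8
tool_pos: [0.522, 0.1972, 0.1256]
tool_rot: [-0.005, 0.022, 1.0, -0.001]
contact_force: [-1.0, -0.5, 0.6]
gripper_width: 0.499
grasp_force: 0.0
```

>>> jog_arm --motion "50 0 0 0.06 0 0 0; 50 0 0 0.12 0 0 0; 20 0 0 0.12 0 0 0; 0 0 0 0.12 0 0 0; 0 0 0 0.12 0 0 0"

```text
time: 5.42
tool_pos: [0.5267, 0.1997, 0.074]
tool_rot: [0.001, 0.021, 1.0, 0.001]
contact_force: [-3.6, 3.8, -1.3]
gripper_width: 0.178
grasp_force: 58.3
```

>>> jog_arm --motion "0 0 0 0 0 0 0; 0 0 0 0 0 0 0; 0 0 0 0 0 0 0; 0 0 0 0 0 0 0; 0 0 0 0 0 0 0"

```text
time: 6.05
tool_pos: [0.5267, 0.1997, 0.0735]
tool_rot: [0.001, 0.021, 1.0, 0.001]
contact_force: [-2.3, 4.3, -1.5]
gripper_width: 0.178
grasp_force: 58.3
```

>>> jog_arm --motion "0 0 0 -0.016 0 0 0; 0 0 0 -0.034 0 0 0; 0 0 0 -0.034 0 0 0; 0 0 0.03 -0.034 0 0 0; 0 0 0.06 -0.034 0 0 0"

```text
time: 6.68
tool_pos: [0.5278, 0.2291, 0.0892]
tool_rot: [0.001, 0.021, 1.0, -0.0]
contact_force: [0.3, -1.5, -1.0]
gripper_width: 0.181
grasp_force: 58.5
```

>>> jog_arm --motion "0 0 0.02 0 0 0 0; 0 0 0.036 0 0 0 0; 0 0 0.036 0 0 0 0; 0 0 0.036 0 0 0 0; 0 0 0.036 0 0 0 0"

```text
time: 7.3
tool_pos: [0.5284, 0.2452, 0.0881]
tool_rot: [0.0, 0.021, 1.0, -0.002]
contact_force: [2.0, -6.3, -1.4]
gripper_width: 0.181
grasp_force: 58.9
```

>>> jog_arm --motion "0 0 -0.003 0.012 0 0 0; 0 0 -0.003 0.028 0 0 0; 0 0 -0.003 0.028 0 0 0; 30 0 -0.003 0.028 0 0 0; 50 0 -0.003 0.028 0 0 0"

```text
time: 7.92
tool_pos: [0.5275, 0.2457, 0.0745]
tool_rot: [-0.0, 0.021, 1.0, 0.0]
contact_force: [-0.2, -0.1, 0.0]
gripper_width: 0.493
grasp_force: 0.0
```

>>> jog_arm --motion "50 0 0 0 0 0 0; 50 0 0 -0.05 0 0 0; 50 0 0 -0.12 0 0 0; 50 0 0 -0.2 0 0 0; 50 0 0 -0.25 0 0 0"

```text
time: 8.55
tool_pos: [0.5284, 0.2456, 0.202]
tool_rot: [0.001, 0.021, 1.0, 0.001]
contact_force: [-0.4, 0.1, 0.2]
gripper_width: 0.501
grasp_force: 0.0
```

```bash
python3 - <<'E'
from h import *
f=grab_frame("wrist"); save(f,"w2")
for c in ["wrist","side"]:
  for t in ["bolt_grip","leg_left_grip","leg_right_grip","leg_left_hinge"]:
    print(t,[(round(r["p"],2),np.round(r["at"],4).tolist()) for r in place_of(c,t)][:2])
go([.535,.139,.13],3.097)
E
```

```text
bolt_grip [(0.61, [0.5292, 0.2442, 0.085])]
leg_left_grip [(0.91, [0.5352, 0.1409, 0.086])]
leg_right_grip [(0.94, [0.5522, 0.0543, 0.091])]
leg_left_hinge []
bolt_grip [(0.48, [0.5223, 0.1946, 0.0895])]
leg_left_grip [(0.87, [0.5374, 0.1424, 0.0861]), (0.39, [0.6377, 0.1741, 0.0594])]
leg_right_grip []
leg_left_hinge [(0.8, [0.5353, 0.2175, 0.0893])]
t 9.0 at [0.5269 0.2449 0.1974] yaw 3.099 F [ 0.5 -0.9 -0.1] w 0.501 g 0.0
shift [-0.0255 -0.2107  0.135 ] turn [-0.0007 -0.0019  0.0014] rows>= 2.0
```

>>> jog_arm --motion "50 -0.008 -0.07 0.04 0 0 0; 50 -0.016 -0.14 0.08 0 0 0; 50 -0.0165 -0.2075 0.135 0 0 0; 50 -0.0165 -0.2075 0.135 0 0 0; 50 -0.0165 -0.2075 0.135 0 0 0"

```text
time: 9.62
tool_pos: [0.5317, 0.1415, 0.1319]
tool_rot: [-0.0, 0.021, 1.0, 0.0]
contact_force: [0.1, -0.1, 0.1]
gripper_width: 0.503
grasp_force: 0.0
```

>>> jog_arm --motion "50 0 0 0.06 0 0 0; 50 0 0 0.12 0 0 0; 20 0 0 0.12 0 0 0; 0 0 0 0.12 0 0 0; 0 0 0 0.12 0 0 0"

```text
time: 10.25
tool_pos: [0.5311, 0.1426, 0.0718]
tool_rot: [-0.0, 0.021, 1.0, 0.001]
contact_force: [-0.2, 5.4, -9.1]
gripper_width: 0.211
grasp_force: 58.6
```

>>> jog_arm --motion "0 0 0 0 0 0 0; 0 0 0 0 0 0 0; 0 0 0 0 0 0 0; 0 0 0 0 0 0 0; 0 0 0 0 0 0 0"

```text
time: 10.88
tool_pos: [0.5311, 0.1426, 0.0718]
tool_rot: [-0.0, 0.021, 1.0, 0.001]
contact_force: [0.6, 6.7, -8.4]
gripper_width: 0.212
grasp_force: 58.6
```

>>> jog_arm --motion "0 0.0209 0.0026 0 0 0 0.0931; 0 0.041 0.008 0 0 0 0.1862; 0 0.0603 0.0163 0 0 0 0.2793; 0 0.0783 0.027 0 0 0 0.3723; 0 0.0945 0.0402 0 0 0 0.4654"

```text
time: 11.5
tool_pos: [0.4848, 0.1644, 0.0719]
tool_rot: [0.0, 0.364, 0.932, 0.001]
contact_force: [3.2, 4.7, -10.8]
gripper_width: 0.204
grasp_force: 59.2
```

```bash
python3 -c "
from h import *
go([.463,.219,.07],3.097-1.571)"
```

```text
t 11.5 at [0.4848 0.1644 0.0719] yaw 2.3973 F [  3.2   4.7 -10.8] w 0.204 g 59.2
shift [0.1061 0.0508 0.0039] turn [ 0.0008 -0.0008  0.5809] rows>= 4.7
```

>>> jog_arm --motion "0 0.0209 0.0026 0 0 0 0.0931; 0 0.041 0.008 0 0 0 0.1862; 0 0.0603 0.0163 0 0 0 0.2793; 0 0.0783 0.027 0 0 0 0.3723; 0 0.0945 0.0402 0 0 0 0.4654"

```text
time: 12.12
tool_pos: [0.4641, 0.2077, 0.0722]
tool_rot: [0.002, 0.661, 0.75, -0.002]
contact_force: [0.3, -9.0, -6.2]
gripper_width: 0.206
grasp_force: 60.5
```

>>> jog_arm --motion "0 0.0105 0.001 0 0 0 0.0465; 0 0.0209 0.0026 0 0 0 0.0931; 0 0.0285 0.004 0 0 0 0.128; 0 0.0285 0.004 0 0 0 0.128; 0 0.0285 0.004 0 0 0 0.128"

```text
time: 12.75
tool_pos: [0.4636, 0.2259, 0.0724]
tool_rot: [-0.001, 0.728, 0.686, 0.001]
contact_force: [-1.9, 5.6, -6.5]
gripper_width: 0.204
grasp_force: 58.7
```

```bash
python3 -c "
from h import *
go([.463,.219,.07],3.097-1.571)"
```

```text
t 12.75 at [0.4636 0.2259 0.0724] yaw 1.512 F [-1.9  5.6 -6.5] w 0.204 g 58.7
shift [-0.0138 -0.0004  0.0047] turn [-0.0002 -0.0019 -0.0093] rows>= 0.1
```

>>> jog_arm --motion "50 0 0 0 0 0 0; 50 0 0 0 0 0 0; 50 0 0 -0.08 0 0 0; 50 0 0 -0.16 0 0 0; 50 0 0 -0.26 0 0 0"

```text
time: 13.38
tool_pos: [0.4641, 0.2239, 0.2036]
tool_rot: [0.0, 0.728, 0.685, 0.0]
contact_force: [-0.3, 1.2, 0.6]
gripper_width: 0.503
grasp_force: 0.0
```

>>> jog_arm --motion "50 -0.05 0 0 0 0 0.12; 50 -0.1 0 0 0 0 0.24; 50 -0.15 0 0 0 0 0.36; 50 -0.2 0 0 0 0 0.48; 50 -0.2 0 0 0 0 0.55"

```text
time: 14.0
tool_pos: [0.4588, 0.1229, 0.2032]
tool_rot: [0.001, 0.943, 0.333, 0.001]
contact_force: [-0.3, 0.8, -0.1]
gripper_width: 0.5
grasp_force: 0.0
```

```bash
python3 - <<'E'
from h import *
f=grab_frame("side"); save(f,"s2")
for c in ["side"]:
  for t in ["bolt_grip","leg_left_grip","leg_right_grip","leg_left_hinge"]:
    print(t,[(round(r["p"],2),np.round(r["at"],4).tolist()) for r in place_of(c,t)][:2])
go([.552,.056,.13],-.045)
E
```

```text
bolt_grip [(0.79, [0.5254, 0.2437, 0.0865])]
leg_left_grip [(0.56, [0.4624, 0.2191, 0.0827])]
leg_right_grip [(0.74, [0.5437, 0.057, 0.0897])]
leg_left_hinge [(0.83, [0.5376, 0.2192, 0.0921]), (0.53, [0.6378, 0.1735, 0.0612])]
t 14.25 at [0.4584 0.1245 0.2025] yaw 0.6874 F [ 0.3 -0.4  0.3] w 0.502 g 0.0
shift [0.0576 0.2246 0.1452] turn [ 3.000e-04 -8.000e-04  4.883e-01] rows>= 3.9
```

View pics/s2.png

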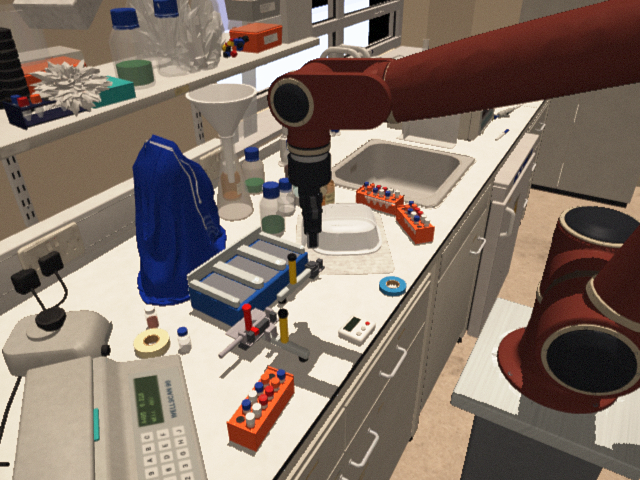

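The left leg is out, with its post at (283,325), and the bolt is drawn, with its handle at (248,318). The right leg is next.

>>> jog_arm --motion "50 0.01 0.056 0.03 0 0 0.122; 50 0.03 0.112 0.06 0 0 0.244; 50 0.04 0.168 0.09 0 0 0.366; 50 0.05 0.222 0.12 0 0 0.488; 50 0.053 0.222 0.145 0 0 0.488"

```text
time: 14.88
tool_pos: [0.5498, 0.0547, 0.1288]
tool_rot: [0.0, 1.0, -0.023, -0.0]
contact_force: [0.0, 1.1, 0.2]
gripper_width: 0.498
grasp_force: 0.0
```

```bash
python3 - <<'E'
from h import *
f=grab_frame("wrist"); save(f,"w3")
for t in ["leg_right_grip","leg_right_hinge","leg_left_grip","bolt_grip"]:
    print(t,[(round(r["p"],2),np.round(r["at"],4).tolist()) for r in place_of("wrist",t)][:2])
go([.549,.056,.08],-.045)
E
```

```text
leg_right_grip [(0.83, [0.5498, 0.056, 0.0913])]
leg_right_hinge [(0.55, [0.552, 0.058, 0.0878]), (0.52, [0.6295, 0.093, -0.0003])]
leg_left_grip [(0.64, [0.4622, 0.2204, 0.0875]), (0.47, [0.6407, 0.1752, 0.0584])]
bolt_grip [(0.77, [0.527, 0.2419, 0.0857])]
t 15.12 at [0.5486 0.0561 0.1298] yaw -0.0438 F [ 0.  -0.4  1. ] w 0.499 g 0.0
shift [0.0008 0.0001 0.0996] turn [-0.0001 -0.0003  0.0008] rows>= 0.8
```

>>> jog_arm --motion "50 0 0 0.05 0 0 0; 50 0 0 0.1 0 0 0; 20 0 0 0.1 0 0 0; 0 0 0 0.1 0 0 0; 0 0 0 0.1 0 0 0"

```text
time: 15.75
tool_pos: [0.5481, 0.0558, 0.0795]
tool_rot: [-0.0, 1.0, -0.023, -0.001]
contact_force: [-3.7, 0.9, -3.9]
gripper_width: 0.207
grasp_force: 58.6
```

>>> jog_arm --motion "0 -0.0209 0.0026 0 0 0 -0.0931; 0 -0.041 0.008 0 0 0 -0.1862; 0 -0.0603 0.0163 0 0 0 -0.2793; 0 -0.0783 0.027 0 0 0 -0.3723; 0 -0.0945 0.0402 0 0 0 -0.4654"

```text
time: 16.38
tool_pos: [0.4998, 0.0387, 0.0795]
tool_rot: [-0.001, 0.947, 0.323, -0.0]
contact_force: [-1.9, 4.3, -3.6]
gripper_width: 0.201
grasp_force: 59.4
```

```bash
python3 -c "
from h import *
go([.476,-.018,.08],-.045+1.571)"
```

```text
t 16.38 at [0.4998 0.0387 0.0795] yaw 0.6568 F [-1.9  4.3 -3.6] w 0.201 g 59.4
shift [-0.1069  0.0607 -0.0013] turn [-0.0016 -0.0013 -0.5795] rows>= 4.7
```

>>> jog_arm --motion "0 -0.0209 0.0026 0 0 0 -0.0931; 0 -0.041 0.008 0 0 0 -0.1862; 0 -0.0603 0.0163 0 0 0 -0.2793; 0 -0.0783 0.027 0 0 0 -0.3723; 0 -0.0945 0.0402 0 0 0 -0.4654"

```text
time: 17.0
tool_pos: [0.4733, -0.0074, 0.0798]
tool_rot: [-0.001, 0.779, 0.627, -0.002]
contact_force: [-8.3, -1.4, 2.1]
gripper_width: 0.206
grasp_force: 60.2
```

>>> jog_arm --motion "0 -0.0105 0.001 0 0 0 -0.0465; 0 -0.0209 0.0026 0 0 0 -0.0931; 0 -0.0285 0.004 0 0 0 -0.128; 0 -0.0285 0.004 0 0 0 -0.128; 0 -0.0285 0.004 0 0 0 -0.128"

```text
time: 17.62
tool_pos: [0.4725, -0.0212, 0.0798]
tool_rot: [-0.002, 0.717, 0.697, -0.001]
contact_force: [-9.0, 1.6, 2.2]
gripper_width: 0.202
grasp_force: 60.3
```

>>> jog_arm --motion "50 0 0 0 0 0 0; 50 0 0 0 0 0 0; 50 0 0 -0.1 0 0 0; 70 0 0 -0.2 0 0 0; 80 0 0 -0.32 0 0 0"

```text
time: 18.25
tool_pos: [0.4742, -0.0216, 0.2412]
tool_rot: [0.0, 0.717, 0.697, 0.0]
contact_force: [1.3, -1.3, -0.1]
gripper_width: 0.8
grasp_force: 0.0
```

```bash
python3 - <<'E'
from h import *
f=grab_frame("wrist"); f=grab_frame("side");save(f,"s3")
for t in ["leg_right_grip","leg_right_hinge","leg_left_grip","bolt_grip"]:
    print(t,[[(round(r["p"],2),np.round(r["at"],4).tolist()) for r in place_of(c,t)][:2] for c in ("wrist","side")])
for r in cut_out("side","rack_1")[:4]:
    P=pts(f,r["pixels"]); print("rack",r["p"],P.mean(0).round(3),rect(P,.03,.07),rect(P,.043,.05))
go([.476,-.018,.08],-.045+1.571)
E
```

```text
leg_right_grip [[(0.92, [0.476, -0.0147, 0.0887])], [(0.61, [0.4635, -0.0147, 0.0907])]]
leg_right_hinge [[(0.86, [0.5535, -0.0189, 0.0892])], [(0.97, [0.5474, -0.0168, 0.0878]), (0.51, [0.3605, -0.077, 0.0016])]]
leg_left_grip [[], [(0.56, [0.4641, 0.2219, 0.0852])]]
bolt_grip [[], [(0.51, [0.5289, 0.2407, 0.0867]), (0.15, [0.4591, 0.2208, 0.0874])]]
rack 0.77 [0.402 0.378 0.036] (array([409.7, 365.9]), array([ 53. , 133.3]), 4.92, 2173) (array([409. , 365.7]), array([ 51.3, 133. ]), 5.0, 372)
rack 0.59 [ 0.557 -0.415  0.029] (array([ 554.4, -411. ]), array([ 50.5, 135.3]), 86.71, 551) (array([ 555.6, -408.7]), array([ 47.3, 136.2]), 83.28, 130)
rack 0.56 [ 0.409 -0.32   0.034] (array([ 417. , -334.7]), array([ 54.3, 140.8]), 47.15, 635) (array([ 418.8, -330.4]), array([ 48.3, 140.6]), 50.48, 130)
t 18.8 at [ 0.4736 -0.0214  0.2379] yaw 1.5421 F [ 0.1 -0.1  1. ] w 0.801 g 0.0
shift [0.0068 0.0053 0.3158] turn [-0.0016 -0.0003  0.0107] rows>= 2.5
```

>>> jog_arm --motion "85 0.11 -0.02 0 0 0 0; 85 0.22 -0.04 0 0 0 0; 85 0.33 -0.06 0 0 0 0; 85 0.44 -0.09 0 0 0 0; 85 0.55 -0.11 0 0 0 0"

```text
time: 19.42
tool_pos: [0.4262, 0.2566, 0.2388]
tool_rot: [0.0, 0.717, 0.697, -0.0]
contact_force: [0.9, -1.3, -0.7]
gripper_width: 0.854
grasp_force: 0.0
```

>>> jog_arm --motion "85 0.1 -0.02 0 0 0 -0.04; 85 0.2 -0.04 0.02 0 0 -0.077; 85 0.22 -0.04 0.05 0 0 -0.077; 85 0.22 -0.04 0.05 0 0 -0.077; 85 0.22 -0.04 0.05 0 0 -0.077"

```text
time: 20.05
tool_pos: [0.4107, 0.3644, 0.2142]
tool_rot: [0.0, 0.676, 0.737, -0.0]
contact_force: [0.9, -0.4, 0.6]
gripper_width: 0.85
grasp_force: 0.0
```

```bash
cat >> h.py <<'E'
def rack(c,near,hmin=.04,hmax=.05,z0=0):
    f=grab_frame(c); P=pts(f); C=f["color"].reshape(-1,3)[(f["range_z"]>0).ravel()].astype(int)
    org=(C[:,0]>C[:,1]*1.6)&(C[:,0]>C[:,2]*1.6)&(C[:,0]>60)
    m=org&(P[:,2]>z0+.036)&(P[:,2]<z0+.049)&(np.hypot(P[:,0]-near[0],P[:,1]-near[1])<.085)
    print("rack rect",rect(P[m],-1,1), "all",rect(P[(P[:,2]>z0+.03)&(P[:,2]<z0+.065)&(np.hypot(P[:,0]-near[0],P[:,1]-near[1])<.1)],-1,1))
    print([(round(r["p"],2),np.round(r["at"],4).tolist()) for r in place_of(c,"rack_1")][:3]); return f
E
python3 - <<'E'
from h import *
f=rack("wrist",(.41,.366)); save(f,"w4")
go([.41,.366,.03],1.658)
E
```

```text
rack rect (array([411.8, 365.5]), array([ 51.1, 130.9]), 5.4, 4647) all (array([412.1, 365.1]), array([ 52.2, 131.7]), 5.33, 7771)
[(0.74, [0.4127, 0.3667, 0.0015])]
t 20.15 at [0.411  0.3645 0.215 ] yaw 1.6556 F [ 1.5 -0.9 -0.5] w 0.848 g 0.0
shift [ 0.0031 -0.0022  0.3699] turn [ 0.0006 -0.0002 -0.0016] rows>= 3.0
```

View pics/w4.png

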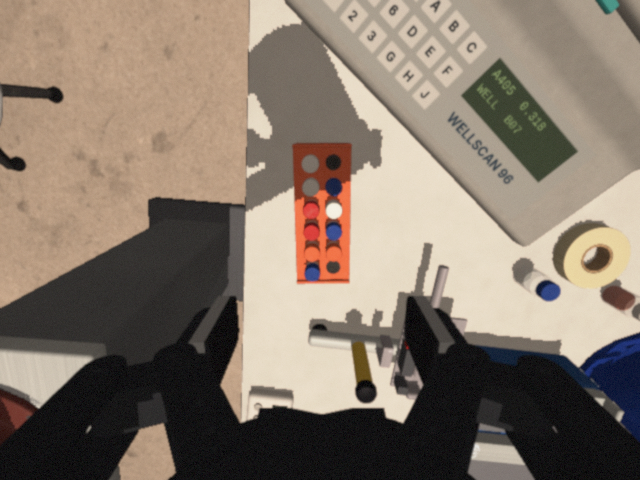

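The wrist view shows the rack centred at (322,212) and square to the image, and nothing stands near it.

>>> jog_arm --motion "85 0.002 0.002 0.11 0 0 -0.005; 85 0.002 0.002 0.22 0 0 -0.005; 85 0.002 0.002 0.32 0 0 -0.005; 85 0.002 0.002 0.39 0 0 -0.005; 85 0.002 0.002 0.392 0 0 -0.005"

```text
time: 20.78
tool_pos: [0.4096, 0.3644, 0.0158]
tool_rot: [-0.001, 0.674, 0.739, -0.003]
contact_force: [-0.1, 0.7, 0.3]
gripper_width: 0.853
grasp_force: 0.0
```

>>> jog_arm --motion "60 0 0 0 0 0 0; 30 0 0 0 0 0 0; 30 0 0 0 0 0 0; 30 0 0 0 0 0 0; 30 0 0 0 0 0 0"

```text
time: 21.4
tool_pos: [0.4132, 0.3676, 0.0212]
tool_rot: [0.001, 0.673, 0.74, 0.002]
contact_force: [0.1, -0.1, 6.4]
gripper_width: 0.58
grasp_force: 62.5
```

>>> jog_arm --motion "30 0 0 -0.05 0 0 0; 30 0 0 -0.12 0 0 0; 30 0 0 -0.2 0 0 0; 30 0 0 -0.28 0 0 0; 30 0 0 -0.34 0 0 0"

```text
time: 22.02
tool_pos: [0.4114, 0.3668, 0.1907]
tool_rot: [0.0, 0.673, 0.74, 0.001]
contact_force: [-0.5, -0.1, -1.9]
gripper_width: 0.586
grasp_force: 62.9
```

```bash
cat >> h.py <<'E'
S=np.array([.631,.0952]); A=-.0446
def st(x,y,z): c,s=np.cos(A),np.sin(A); return [S[0]+c*x-s*y,S[1]+s*x+c*y,z]
E
python3 - <<'E'
from h import *
go(st(-.02,.08,.19),np.pi+A); go(st(-.02,.08,.19),A)
E
```

```text
t 22.02 at [0.4114 0.3668 0.1907] yaw 1.6652 F [-0.5 -0.1 -1.9] w 0.586 g 62.9
shift [-0.4183  0.3686  0.0017] turn [ 1.800e-03  3.000e-04 -9.545e-01] rows>= 7.7
t 22.02 at [0.4114 0.3668 0.1907] yaw 1.6652 F [-0.5 -0.1 -1.9] w 0.586 g 62.9
shift [-0.4183  0.3686  0.0017] turn [ 3.0000e-04 -1.8000e-03  1.1399e+00] rows>= 9.2
```

>>> jog_arm --motion "30 -0.042 0.037 0 0 0 -0.096; 30 -0.084 0.074 0 0 0 -0.192; 30 -0.126 0.11 0 0 0 -0.288; 30 -0.168 0.147 0 0 0 -0.384; 30 -0.21 0.184 0 0 0 -0.48"

```text
time: 22.65
tool_pos: [0.513, 0.27, 0.1884]
tool_rot: [-0.0, 0.367, 0.93, 0.0]
contact_force: [-0.1, 0.6, -1.7]
gripper_width: 0.581
grasp_force: 62.9
```

```bash
python3 - <<'E'
from h import *
go(st(-.02,.08,.15),np.pi+A)
E
```

```text
t 22.65 at [0.513  0.27   0.1884] yaw 2.3899 F [-0.1  0.6 -1.7] w 0.581 g 62.9
shift [-0.2768  0.0014  0.0768] turn [ 1.000e-04 -0.000e+00 -4.714e-01] rows>= 3.8
```

>>> jog_arm --motion "30 -0.07 0 0 0 0 -0.118; 30 -0.14 0 0 0 0 -0.236; 30 -0.21 0 0 0 0 -0.354; 30 -0.277 0.001 0.03 0 0 -0.4714; 30 -0.277 0.001 0.076 0 0 -0.4714"

```text
time: 23.28
tool_pos: [0.6159, 0.1744, 0.1513]
tool_rot: [0.002, 0.025, 1.0, 0.0]
contact_force: [0.2, -0.2, -2.8]
gripper_width: 0.583
grasp_force: 62.9
```

>>> jog_arm --motion "30 0 0 0 0 0 0; 30 0 0 0 0 0 0; 30 0 0 0 0 0 0; 30 0 0 0 0 0 0; 30 0 0 0 0 0 0"

```text
time: 23.9
tool_pos: [0.6139, 0.1762, 0.1509]
tool_rot: [0.0, 0.025, 1.0, 0.0]
contact_force: [-0.5, -0.9, -2.7]
gripper_width: 0.586
grasp_force: 62.9
```

```bash
python3 - <<'E'
from h import *
f=grab_frame("wrist"); save(f,"w5"); a,dy,loc,P=stand_fit(f)
C=f["color"].reshape(-1,3)[(f["range_z"]>0).ravel()].astype(int)
org=(C[:,0]>C[:,1]*1.6)&(C[:,0]>C[:,2]*1.6)&(C[:,0]>60)
p=state()["tool_pos"]
m=org&(P[:,2]>.08)&(np.hypot(P[:,0]-p[0],P[:,1]-p[1])<.09)
Q=P[m]; print(Q[:,2].min(),np.percentile(Q[:,2],[5,50,95])); print(rect(Q,0,1),"loc",loc(np.array([[*rect(Q,0,1)[0]/1000,0]]),-.0446))
go(st(-.02,.08,.084),np.pi+A)
E
```

```text
stand yaw -0.0444 dy 0.0013 cost 0.5553965197634426 9836 19213 stop x pct [0.0685 0.0689 0.0698 0.0727]
0.13552249838506897 [0.17093077 0.17242963 0.1917013 ]
(array([603.3, 175.8]), array([ 54. , 106.8]), 87.08, 21928) loc [[-0.03231853  0.08043906]]
t 23.95 at [0.6138 0.1761 0.1507] yaw 3.0924 F [ 0.7  0.2 -2.1] w 0.585 g 62.9
shift [-0.0015 -0.0002  0.1334] turn [ 0.0001  0.0004 -0.0031] rows>= 1.1
```

View pics/w5.png

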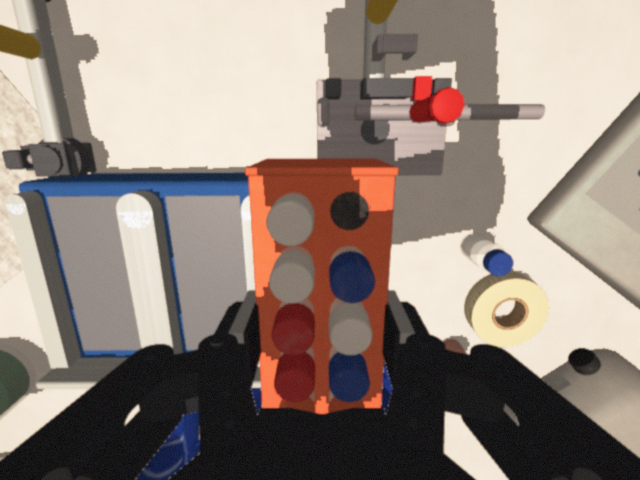

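Wrist view: the rack is held square at (322,285) over the left channel, with the bolt handle clear at (447,105). I'll lower it now.

>>> jog_arm --motion "30 -0.001 0.001 0.04 0 0 -0.003; 30 -0.001 0.001 0.08 0 0 -0.003; 30 -0.001 0.001 0.105 0 0 -0.003; 30 -0.001 0.001 0.122 0 0 -0.003; 30 -0.001 0.001 0.132 0 0 -0.003"

```text
time: 24.58
tool_pos: [0.6141, 0.1764, 0.0835]
tool_rot: [-0.0, 0.022, 1.0, -0.0]
contact_force: [-0.7, 0.1, -1.9]
gripper_width: 0.583
grasp_force: 62.9
```

>>> jog_arm --motion "30 0 0 0.001 0 0 0; 30 -0.01 0 0.001 0 0 0; 30 -0.02 0 0.001 0 0 0; 30 -0.028 0 0.001 0 0 0; 30 -0.034 0 0.001 0 0 0"

```text
time: 25.2
tool_pos: [0.6317, 0.1756, 0.084]
tool_rot: [0.0, 0.023, 1.0, 0.0]
contact_force: [-0.2, 0.4, -1.7]
gripper_width: 0.583
grasp_force: 62.9
```

>>> jog_arm --motion "30 -0.003 0 0.001 0 0 0; 30 -0.006 0 0.002 0 0 0; 30 -0.009 0 0.002 0 0 0; 30 -0.012 0 0.002 0 0 0; 30 -0.015 0 0.002 0 0 0"

```text
time: 25.82
tool_pos: [0.6366, 0.1756, 0.0832]
tool_rot: [-0.003, 0.022, 1.0, -0.0]
contact_force: [-13.7, -0.4, 9.7]
gripper_width: 0.585
grasp_force: 63.7
```

>>> jog_arm --motion "30 -0.003 0 0.002 0 0 0; 30 -0.005 0 0.003 0 0 0; 30 -0.007 0 0.003 0 0 0; 30 -0.007 0 0.003 0 0 0; 30 -0.007 0 0.003 0 0 0"

```text
time: 26.45
tool_pos: [0.6366, 0.1756, 0.0831]
tool_rot: [-0.008, 0.022, 1.0, -0.001]
contact_force: [-27.5, -1.2, 22.2]
gripper_width: 0.583
grasp_force: 64.4
```

>>> jog_arm --motion "30 0.008 0 -0.004 0 0 0; 30 0.012 0 -0.006 0 0 0; 72 0.012 0 -0.006 0 0 0; 72 0.012 0 -0.006 0 0 0; 72 0.012 0 -0.006 0 0 0"

```text
time: 27.08
tool_pos: [0.6366, 0.1754, 0.0844]
tool_rot: [0.0, 0.023, 1.0, 0.0]
contact_force: [0.1, 0.3, 0.0]
gripper_width: 0.716
grasp_force: 0.0
```

>>> jog_arm --motion "72 0 0 -0.06 0 0 0; 72 0 0 -0.14 0 0 0; 72 0 0 -0.22 0 0 0; 72 0 0 -0.3 0 0 0; 72 0.1 0 -0.36 0 0 0"

```text
time: 27.7
tool_pos: [0.5879, 0.1773, 0.266]
tool_rot: [0.001, 0.023, 1.0, 0.0]
contact_force: [-0.2, 0.3, 1.0]
gripper_width: 0.717
grasp_force: 0.0
```

```bash
cat >> h.py <<'E'
def homes(f):
    P=pts(f); C=f["color"].reshape(-1,3)[(f["range_z"]>0).ravel()].astype(int)
    org=(C[:,0]>C[:,1]*1.6)&(C[:,0]>C[:,2]*1.6)&(C[:,0]>60)
    d=P[:,:2]-S; c,s=np.cos(A),np.sin(A); L=np.c_[c*d[:,0]+s*d[:,1],-s*d[:,0]+c*d[:,1]]
    for y in (.08,0,-.08):
        m=org&(abs(L[:,1]-y)<.04)&(L[:,0]>-.14)&(L[:,0]<.09)&(P[:,2]>.097)&(P[:,2]<.112)
        if m.sum()>50: Q=np.c_[L[m],P[m,2]]; print("ch",y,rect(Q,0,1),"x",np.round(np.percentile(Q[:,0],[1,99]),4),"z",np.round(np.median(Q[:,2]),4))
E
python3 - <<'E'
from h import *
f=grab_frame("wrist"); homes(f)
f=rack("side",(.418,-.335)); rack("side",(.556,-.412)); homes(f)
go(st(-.02,.08,.084),np.pi+A)
E
```

```text
ch 0.08 (array([ 4. , 80.3]), array([ 52. , 132.7]), 89.96, 4230) x [-0.0621  0.0683] z 0.1048
rack rect (array([ 416.9, -332.7]), array([ 49.3, 141.1]), 47.6, 275) all (array([ 427.2, -344.3]), array([ 52.7, 171.9]), 47.6, 675)
[(0.95, [0.6355, 0.178, 0.0606]), (0.68, [0.5539, -0.4118, -0.0039]), (0.58, [0.4126, -0.3361, 0.0023])]
rack rect (array([ 554.2, -412.6]), array([ 56.4, 134.5]), 86.2, 265) all (array([ 540.3, -410.8]), array([ 74.6, 164. ]), 77.38, 618)
[(0.92, [0.5531, -0.4113, -0.0007]), (0.58, [0.4172, -0.3387, -0.0008]), (0.38, [0.7563, -0.1499, 0.0035])]
ch 0.08 (array([ 1.3, 82.4]), array([135.5,  52.6]), 0.99, 532) x [-0.0655  0.0671] z 0.1038
t 27.95 at [0.5864 0.1776 0.2641] yaw 3.0966 F [ 0.   0.4 -0.3] w 0.717 g 0.0
shift [-0.0563 -0.0006  0.3602] turn [-0.      0.0003 -0.0003] rows>= 2.9
```

```bash
python3 - <<'E'
from h import *
go([.417,-.335,.215],2.40)
E
```

```text
t 27.95 at [0.5864 0.1776 0.2641] yaw 3.0966 F [ 0.   0.4 -0.3] w 0.717 g 0.0
shift [ 0.2924 -1.0394  0.0981] turn [0.000e+00 3.000e-04 4.644e-01] rows>= 8.7
```

>>> jog_arm --motion "85 0.03 -0.11 0 0 0 0; 85 0.06 -0.22 0 0 0 0; 85 0.1 -0.33 0 0 0 0; 85 0.13 -0.44 0 0 0 0; 85 0.16 -0.55 0 0 0 0"

```text
time: 28.58
tool_pos: [0.4933, -0.0953, 0.2626]
tool_rot: [-0.001, 0.023, 1.0, 0.0]
contact_force: [0.5, -0.1, 0.1]
gripper_width: 0.844
grasp_force: 0.0
```

>>> jog_arm --motion "85 0.03 -0.1 0.02 0 0 0.1; 85 0.06 -0.22 0.04 0 0 0.22; 85 0.1 -0.34 0.06 0 0 0.34; 85 0.13 -0.45 0.09 0 0 0.464; 85 0.132 -0.489 0.098 0 0 0.464"

```text
time: 29.2
tool_pos: [0.4152, -0.337, 0.2123]
tool_rot: [-0.002, 0.364, 0.931, 0.001]
contact_force: [1.4, 0.3, -0.8]
gripper_width: 0.849
grasp_force: 0.0
```

>>> jog_arm --motion "85 0 0 0 0 0 0; 85 0 0 0 0 0 0; 85 0 0 0 0 0 0; 85 0 0 0 0 0 0; 85 0 0 0 0 0 0"

```text
time: 29.82
tool_pos: [0.4174, -0.3342, 0.2157]
tool_rot: [0.0, 0.362, 0.932, -0.0]
contact_force: [-0.1, 0.4, 0.7]
gripper_width: 0.853
grasp_force: 0.0
```

```bash
python3 - <<'E'
from h import *
f=rack("wrist",(.417,-.335)); save(f,"w6")
go([.417,-.335,.019],2.4)
E
```

```text
rack rect (array([ 418.1, -336.6]), array([ 51.7, 131.3]), 45.61, 4629) all (array([ 418.5, -337. ]), array([ 52.1, 132.5]), 45.64, 7650)
[(0.76, [0.5877, -0.4158, 0.0043]), (0.71, [0.4169, -0.3383, -0.0004]), (0.24, [0.7554, -0.148, 0.0033])]
t 29.93 at [ 0.4172 -0.3345  0.2155] yaw 2.4012 F [-0.6 -0.5 -0.2] w 0.852 g 0.0
shift [-2.00e-04 -1.10e-03  3.93e-01] turn [-0.      0.0002  0.0008] rows>= 3.1
```

View pics/w6.png

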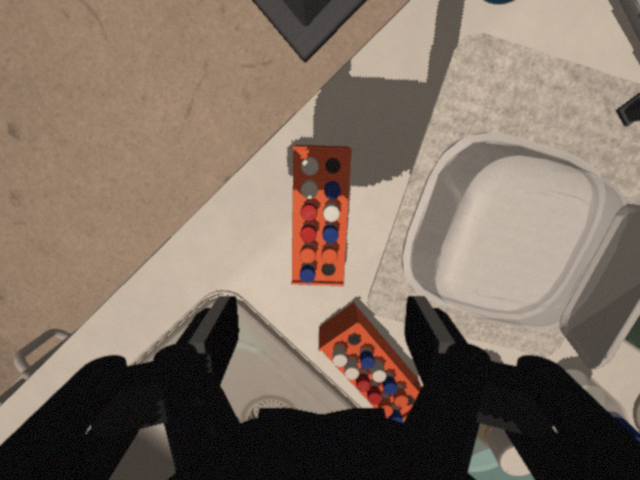

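The rack is at (320,215). The third rack, at (365,360), and the sink are clear of the fingers.

```bash
python3 - <<'E'
from h import *
go([.4183,-.3368,.019],2.367)
E
```

```text
t 29.93 at [ 0.4172 -0.3345  0.2155] yaw 2.4012 F [-0.6 -0.5 -0.2] w 0.852 g 0.0
shift [-0.0045 -0.002   0.393 ] turn [-0.      0.0002  0.0228] rows>= 3.1
```

>>> jog_arm --motion "85 -0.004 -0.002 0.11 0 0 0.023; 85 -0.0045 -0.002 0.22 0 0 0.023; 85 -0.0045 -0.002 0.32 0 0 0.023; 85 -0.0045 -0.002 0.385 0 0 0.023; 85 -0.0045 -0.002 0.392 0 0 0.023"

```text
time: 30.55
tool_pos: [0.4163, -0.3351, 0.0164]
tool_rot: [-0.003, 0.378, 0.926, 0.001]
contact_force: [-0.8, 0.1, -0.4]
gripper_width: 0.848
grasp_force: 0.0
```

>>> jog_arm --motion "60 0 0 0 0 0 0; 30 0 0 0 0 0 0; 30 0 0 0 0 0 0; 30 0 0 0 0 0 0; 30 0 0 0 0 0 0"

```text
time: 31.18
tool_pos: [0.4193, -0.3383, 0.0214]
tool_rot: [0.002, 0.378, 0.926, -0.001]
contact_force: [-0.5, -0.3, 6.6]
gripper_width: 0.584
grasp_force: 62.6
```

>>> jog_arm --motion "30 0 0 -0.05 0 0 0; 30 0 0 -0.12 0 0 0; 30 0 0 -0.2 0 0 0; 30 0 0 -0.28 0 0 0; 30 0 0 -0.38 0 0 0"

```text
time: 31.8
tool_pos: [0.4172, -0.3361, 0.2092]
tool_rot: [-0.001, 0.378, 0.926, 0.001]
contact_force: [0.9, -0.7, -2.4]
gripper_width: 0.583
grasp_force: 62.8
```

```bash
python3 - <<'E'
from h import *
go(st(-.02,.0,.2),np.pi+A)
E
```

```text
t 31.8 at [ 0.4172 -0.3361  0.2092] yaw 2.3662 F [ 0.9 -0.7 -2.4] w 0.583 g 62.8
shift [0.3282 0.8885 0.0194] turn [ 0.0008 -0.0018 -0.4872] rows>= 7.6
```

>>> jog_arm --motion "30 0.033 0.089 0 0 0 0; 30 0.066 0.178 0 0 0 0; 30 0.1 0.267 0 0 0 0; 30 0.132 0.356 0 0 0 0; 30 0.165 0.445 0 0 0 0"

```text
time: 32.42
tool_pos: [0.515, -0.1187, 0.209]
tool_rot: [-0.0, 0.378, 0.926, -0.0]
contact_force: [0.3, -1.3, -0.9]
gripper_width: 0.584
grasp_force: 62.8
```

>>> jog_arm --motion "30 0.033 0.089 0 0 0 -0.1; 30 0.066 0.178 0 0 0 -0.22; 30 0.1 0.267 0 0 0 -0.34; 30 0.132 0.356 0 0 0 -0.46; 30 0.163 0.4435 0.02 0 0 -0.487"

```text
time: 33.05
tool_pos: [0.6127, 0.0967, 0.1999]
tool_rot: [0.001, 0.021, 1.0, -0.0]
contact_force: [1.0, -0.3, -0.9]
gripper_width: 0.581
grasp_force: 62.9
```

>>> jog_arm --motion "30 0 0 0.04 0 0 0; 30 0 0 0.08 0 0 0; 30 0 0 0.1 0 0 0; 30 0 0 0.1 0 0 0; 30 0 0 0.1 0 0 0"

```text
time: 33.67
tool_pos: [0.6124, 0.0944, 0.1502]
tool_rot: [0.001, 0.023, 1.0, 0.0]
contact_force: [0.4, -0.9, -2.1]
gripper_width: 0.583
grasp_force: 62.9
```

```bash
cat >> h.py <<'E'
def held(f,z=.0):
    P=pts(f); C=f["color"].reshape(-1,3)[(f["range_z"]>0).ravel()].astype(int)
    org=(C[:,0]>C[:,1]*1.6)&(C[:,0]>C[:,2]*1.6)&(C[:,0]>60)
    p=state()["tool_pos"]; d=P[:,:2]-S; c,s=np.cos(A),np.sin(A); L=np.c_[c*d[:,0]+s*d[:,1],-s*d[:,0]+c*d[:,1],P[:,2]]
    m=org&(P[:,2]>p[2]-.0)&(P[:,2]<p[2]+.03)&(np.hypot(P[:,0]-p[0],P[:,1]-p[1])<.09)
    print("held in stand frame",rect(L[m],0,1),"z",np.percentile(P[m,2],[5,50,95]).round(4),"front x",np.percentile(L[m,0],1).round(4))
E
python3 - <<'E'
from h import *
f=grab_frame("wrist"); held(f)
go(st(-.02,.0,.0845),np.pi+A)
E
```

```text
held in stand frame (array([-30.6,   3.6]), array([110.7,  66.9]), 0.04, 18205) z [0.1702 0.1713 0.1756] front x -0.0858
t 33.73 at [0.6126 0.0946 0.1505] yaw 3.0958 F [-0.4  0.2 -1.8] w 0.582 g 62.9
shift [0.0035 0.0028 0.132 ] turn [ 0.0001  0.0013 -0.0008] rows>= 1.1
```

>>> jog_arm --motion "30 0 0.0035 0.04 0 0 0; 30 0 0.0035 0.08 0 0 0; 30 0 0.0035 0.105 0 0 0; 30 0 0.0035 0.122 0 0 0; 30 0 0.0035 0.132 0 0 0"

```text
time: 34.35
tool_pos: [0.6118, 0.0969, 0.0827]
tool_rot: [-0.0, 0.022, 1.0, -0.0]
contact_force: [-1.9, -0.8, 1.0]
gripper_width: 0.585
grasp_force: 63.1
```

>>> jog_arm --motion "30 0 0 0.001 0 0 0; 30 -0.01 0 0.002 0 0 0; 30 -0.02 0 0.002 0 0 0; 30 -0.03 0 0.002 0 0 0; 30 -0.04 0 0.002 0 0 0"

```text
time: 34.98
tool_pos: [0.6293, 0.0961, 0.0826]
tool_rot: [-0.005, 0.022, 1.0, -0.0]
contact_force: [-23.2, 0.3, 14.6]
gripper_width: 0.587
grasp_force: 64.1
```

```bash
python3 - <<'E'
from h import *
go(st(.004,.0,.0835),np.pi+A)
E
```

```text
t 34.98 at [0.6293 0.0961 0.0826] yaw 3.0968 F [-23.2   0.3  14.6] w 0.587 g 64.1
shift [-0.0115 -0.0016 -0.0019] turn [-0.0003 -0.0065 -0.0001] rows>= 0.1
```

>>> jog_arm --motion "30 0.006 0 -0.004 0 0 0; 30 0.012 0 -0.006 0 0 0; 30 0.012 0 -0.006 0 0 0; 30 0.012 0 -0.006 0 0 0; 30 0.012 0 -0.006 0 0 0"

```text
time: 35.6
tool_pos: [0.6261, 0.0962, 0.0852]
tool_rot: [0.0, 0.022, 1.0, -0.0]
contact_force: [-0.4, -0.2, -1.6]
gripper_width: 0.583
grasp_force: 62.9
```

```bash
python3 - <<'E'
from h import *
f=grab_frame("wrist"); save(f,"w7"); homes(f)
f=grab_frame("side"); save(f,"s7"); homes(f)
cv2.imwrite("pics/s7c.png",cv2.resize(f["color"][210:370,160:360,::-1],None,fx=3.5,fy=3.5,interpolation=cv2.INTER_CUBIC))
go(st(.004,.0,.0835),np.pi+A)
E
```

```text
ch 0.08 (array([ 3.1, 80.1]), array([ 53.1, 131.2]), 89.8, 12367) x [-0.0623  0.0654] z 0.1047
ch 0 (array([-16.8,   0.7]), array([ 52.4, 111. ]), 89.97, 17737) x [-0.0722  0.0335] z 0.1064
ch 0.08 (array([ 0.4, 82.5]), array([134.9,  54.6]), 1.29, 528) x [-0.0659  0.0664] z 0.1037
ch 0 (array([-10.4,   8.6]), array([137.3,  54.2]), 7.18, 345) x [-0.0758  0.0562] z 0.1051
t 35.7 at [0.6261 0.0962 0.0853] yaw 3.0966 F [ 0.4 -0.1 -1.5] w 0.584 g 62.9
shift [-0.0179 -0.0015  0.0035] turn [ 0.      0.     -0.0002] rows>= 0.1
```

View pics/w7.png

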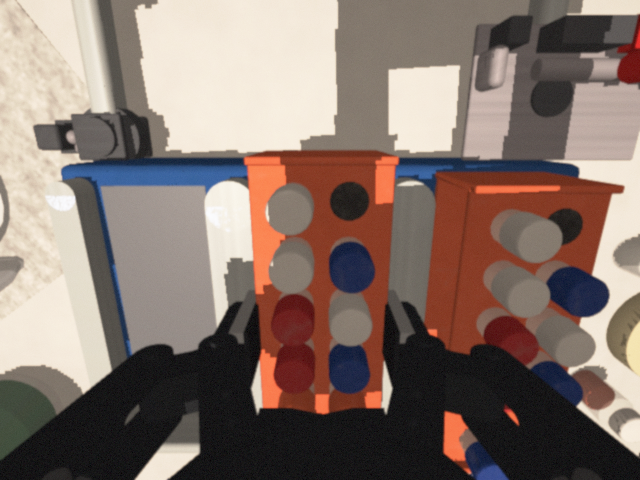

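The rack is upright in the middle channel but about 10 mm short: its front edge is at row 155. I'll slide it back while unloaded.

>>> jog_arm --motion "30 -0.004 0 0 0 0 0; 30 -0.008 0 0 0 0 0; 30 -0.011 0 0 0 0 0; 30 -0.014 0 0 0 0 0; 30 -0.014 0 0 0 0 0"

```text
time: 36.33
tool_pos: [0.6331, 0.0959, 0.0853]
tool_rot: [0.0, 0.022, 1.0, 0.0]
contact_force: [-0.1, 0.3, -1.5]
gripper_width: 0.583
grasp_force: 62.9
```

>>> jog_arm --motion "30 -0.002 0 0 0 0 0; 30 -0.004 0 0 0 0 0; 30 -0.006 0 0 0 0 0; 30 -0.008 0 0 0 0 0; 30 -0.008 0 0 0 0 0"

```text
time: 36.95
tool_pos: [0.6366, 0.0957, 0.0852]
tool_rot: [-0.001, 0.023, 1.0, 0.0]
contact_force: [-1.9, 0.6, -1.2]
gripper_width: 0.586
grasp_force: 63.0
```

>>> jog_arm --motion "30 -0.003 0 0 0 0 0; 30 -0.003 0 0.002 0 0 0; 30 -0.003 0 0.004 0 0 0; 30 -0.004 0 0.004 0 0 0; 30 -0.004 0 0.004 0 0 0"

```text
time: 37.58
tool_pos: [0.6366, 0.0958, 0.0835]
tool_rot: [-0.003, 0.022, 1.0, -0.0]
contact_force: [-11.9, 0.4, 6.0]
gripper_width: 0.582
grasp_force: 63.5
```

```bash
python3 - <<'E'
from h import *
f=grab_frame("wrist"); homes(f)
E
```

```text
ch 0.08 (array([ 3.5, 80.2]), array([131.9,  52.7]), 0.31, 14387) x [-0.0622  0.0673] z 0.1047
ch 0 (array([-6.7,  0.9]), array([110.2,  52.3]), 0.18, 17747) x [-0.0616  0.0438] z 0.1047
```

>>> jog_arm --motion "30 0.003 0 -0.003 0 0 0; 70 0.003 0 -0.003 0 0 0; 70 0.003 0 -0.003 0 0 0; 70 0.003 0 -0.08 0 0 0; 70 0.003 0 -0.18 0 0 0"

```text
time: 38.25
tool_pos: [0.6368, 0.0955, 0.1727]
tool_rot: [-0.001, 0.023, 1.0, -0.0]
contact_force: [0.2, -0.2, -0.1]
gripper_width: 0.699
grasp_force: 0.0
```

>>> jog_arm --motion "70 0.02 0 -0.1 0 0 0; 70 0.06 -0.05 -0.16 0 0 0; 70 0.1 -0.15 -0.16 0 0 0; 70 0.12 -0.27 -0.16 0 0 0; 85 0.14 -0.38 -0.16 0 0 0"

```text
time: 38.88
tool_pos: [0.5589, -0.0928, 0.2542]
tool_rot: [0.001, 0.022, 1.0, -0.0]
contact_force: [0.6, -1.2, 0.3]
gripper_width: 0.849
grasp_force: 0.0
```

```bash
python3 - <<'E'
from h import *
f=rack("side",(.556,-.412)); homes(f); w=rack("wrist",(.556,-.412)); homes(w)
go([.556,-.412,.215],3.07)
E
```

```text
rack rect (array([ 580.1, -406.1]), array([ 53.1, 119.9]), 89.48, 219) all (array([ 586.6, -406.6]), array([ 53.5, 135.8]), 88.81, 580)
[(0.88, [0.6358, 0.0974, 0.0607]), (0.8, [0.5902, -0.4072, -0.0004]), (0.66, [0.6396, 0.18, 0.0615])]
ch 0.08 (array([ 0.5, 81.5]), array([134.3,  54.2]), 0.97, 545) x [-0.0658  0.0664] z 0.1037
ch 0 (array([0.2, 3.1]), array([134.8,  53. ]), 0.85, 473) x [-0.0656  0.0668] z 0.1036
rack rect (array([ 582.5, -409.3]), array([ 54.9, 117.4]), 86.5, 2493) all (array([ 589.9, -409.9]), array([ 54.9, 132.3]), 86.27, 6222)
[(0.9, [0.6329, 0.0926, 0.0587]), (0.66, [0.5886, -0.4131, 0.0057]), (0.59, [0.6399, 0.1731, 0.0596])]
ch 0.08 (array([ 3.5, 79.5]), array([132.1,  53.3]), 0.12, 3128) x [-0.0621  0.0683] z 0.1045
ch 0 (array([3.7, 0.4]), array([ 53.6, 132. ]), 89.77, 3648) x [-0.0621  0.0682] z 0.1047
t 39.08 at [ 0.5592 -0.0919  0.2538] yaw 3.0944 F [ 0.3 -0.2 -0.1] w 0.846 g 0.0
shift [-0.0236 -0.6397  0.0776] turn [0.0001 0.0009 0.0162] rows>= 5.2
```

Both racks are home. The third has been knocked to about (0.590, -0.409), so I'll go there and re-measure.

>>> jog_arm --motion "85 -0.02 -0.11 0 0 0 0.01; 85 -0.04 -0.22 0 0 0 0.01; 85 -0.06 -0.34 0 0 0 0.01; 85 -0.08 -0.46 0 0 0 0.01; 85 -0.09 -0.56 0 0 0 0.01"

```text
time: 39.7
tool_pos: [0.5928, -0.3735, 0.2532]
tool_rot: [0.0, 0.029, 1.0, 0.0]
contact_force: [0.4, 1.1, 1.0]
gripper_width: 0.852
grasp_force: 0.0
```

>>> jog_arm --motion "85 0 -0.07 0.06 0 0 0; 85 0 -0.075 0.078 0 0 0; 85 0 -0.075 0.078 0 0 0; 85 0 -0.075 0.078 0 0 0; 85 0 -0.075 0.078 0 0 0"

```text
time: 40.33
tool_pos: [0.5901, -0.4093, 0.2161]
tool_rot: [0.001, 0.029, 1.0, -0.001]
contact_force: [-0.5, 0.2, -0.1]
gripper_width: 0.848
grasp_force: 0.0
```

```bash
python3 - <<'E'
from h import *
f=rack("wrist",(.590,-.409)); save(f,"w8")
go([.590,-.409,.019],3.077)
E
```

```text
rack rect (array([ 589.6, -410.2]), array([ 51.9, 131. ]), 86.01, 4729) all (array([ 601.3, -390.8]), array([ 92.4, 151.9]), 86.13, 7895)
[(0.72, [0.5898, -0.4146, 0.005])]
t 40.42 at [ 0.5898 -0.4096  0.2156] yaw 3.0826 F [-0.8 -1.  -0.7] w 0.849 g 0.0
shift [2.000e-04 1.700e-03 3.932e-01] turn [-0.0007  0.001   0.0037] rows>= 3.1
```

View pics/w8.png

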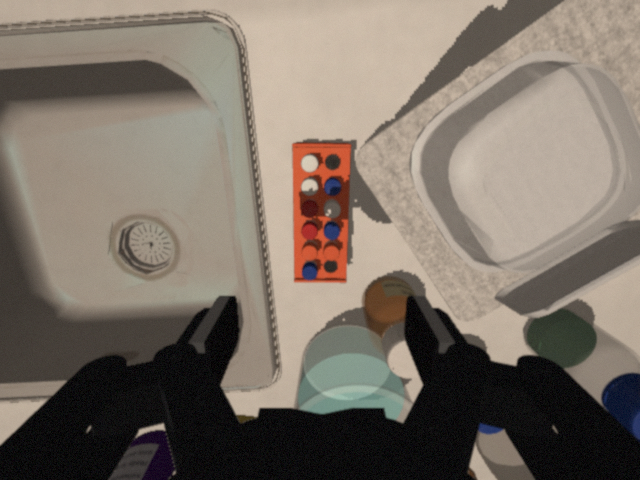

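The rack is at (321,212), clear of the tray rim at (412,180) and the amber bottle at (390,305).

>>> jog_arm --motion "85 0 -0.001 0.11 0 0 0.0065; 85 0 -0.001 0.22 0 0 0.0065; 85 0 -0.001 0.32 0 0 0.0065; 85 0 -0.001 0.385 0 0 0.0065; 85 0 -0.001 0.392 0 0 0.0065"

```text
time: 41.05
tool_pos: [0.5873, -0.4088, 0.0149]
tool_rot: [-0.002, 0.035, 0.999, 0.002]
contact_force: [-0.4, 1.2, 0.6]
gripper_width: 0.847
grasp_force: 0.0
```

>>> jog_arm --motion "60 0 0 0 0 0 0; 30 0 0 0 0 0 0; 30 0 0 0 0 0 0; 30 0 0 0 0 0 0; 30 0 0 0 0 0 0"

```text
time: 41.68
tool_pos: [0.5905, -0.4118, 0.0211]
tool_rot: [0.002, 0.035, 0.999, -0.001]
contact_force: [0.1, -0.4, 6.8]
gripper_width: 0.585
grasp_force: 62.8
```

>>> jog_arm --motion "30 0 0 -0.05 0 0 0; 30 0 0 -0.12 0 0 0; 30 0 0 -0.2 0 0 0; 30 0 0 -0.28 0 0 0; 30 0 0 -0.38 0 0 0"

```text
time: 42.3
tool_pos: [0.5883, -0.4099, 0.2093]
tool_rot: [-0.001, 0.035, 0.999, 0.001]
contact_force: [0.4, -0.2, -3.2]
gripper_width: 0.584
grasp_force: 62.8
```

```bash
python3 - <<'E'
from h import *
go(st(-.02,-.08,.2),np.pi+A)
E
```

```text
t 42.3 at [ 0.5883 -0.4099  0.2093] yaw 3.0719 F [ 0.4 -0.2 -3.2] w 0.584 g 62.8
shift [0.021  0.8527 0.0198] turn [ 0.001  -0.0012 -0.0167] rows>= 6.8
```

>>> jog_arm --motion "30 0.002 0.1 0 0 0 0; 30 0.004 0.2 0 0 0 0; 30 0.006 0.3 0 0 0 -0.008; 30 0.01 0.4 0 0 0 -0.0167; 30 0.01 0.5 0 0 0 -0.0167"

```text
time: 42.92
tool_pos: [0.601, -0.1592, 0.2093]
tool_rot: [0.0, 0.022, 1.0, -0.0]
contact_force: [-0.1, -0.1, -2.0]
gripper_width: 0.58
grasp_force: 62.9
```

>>> jog_arm --motion "30 0.003 0.1 0 0 0 0; 30 0.006 0.2 0 0 0 0; 30 0.01 0.3 0 0 0 0; 30 0.01 0.35 0.05 0 0 0; 30 0.01 0.35 0.1 0 0 0"

```text
time: 43.55
tool_pos: [0.6043, 0.0163, 0.1592]
tool_rot: [0.001, 0.021, 1.0, 0.0]
contact_force: [0.2, -0.5, -2.5]
gripper_width: 0.584
grasp_force: 62.9
```

>>> jog_arm --motion "30 0 0 0 0 0 0; 30 0 0 0 0 0 0; 30 0 0 0 0 0 0; 30 0 0 0 0 0 0; 30 0 0 0 0 0 0"

```text
time: 44.18
tool_pos: [0.6046, 0.0139, 0.1589]
tool_rot: [0.0, 0.022, 1.0, -0.0]
contact_force: [0.2, -0.4, -1.3]
gripper_width: 0.583
grasp_force: 62.9
```

```bash
python3 - <<'E'
from h import *
f=grab_frame("wrist"); held(f); homes(f)
go(st(-.02,-.0797,.0850),np.pi+A)
E
```

```text
held in stand frame (array([-34.4, -76.9]), array([ 66.7, 109.6]), 89.94, 17980) z [0.1792 0.1804 0.1846] front x -0.0891
ch 0.08 (array([ 3.4, 80. ]), array([ 53.5, 131.7]), 89.85, 7023) x [-0.0622  0.0672] z 0.1046
ch 0 (array([-10.5,   0.9]), array([ 52.9, 103.7]), 89.74, 5533) x [-0.0622  0.0348] z 0.1047
t 44.23 at [0.6045 0.014  0.1587] yaw 3.0967 F [-0.3  0.  -2.1] w 0.58 g 62.9
shift [-0.0056  0.0053  0.1474] turn [-0.      0.0003 -0.0002] rows>= 1.2
```

>>> jog_arm --motion "30 -0.0055 0.0055 0.04 0 0 0; 30 -0.0055 0.0055 0.09 0 0 0; 30 -0.0055 0.0055 0.12 0 0 0; 30 -0.0055 0.0055 0.138 0 0 0; 30 -0.0055 0.0055 0.147 0 0 0"

```text
time: 44.85
tool_pos: [0.6072, 0.0168, 0.0842]
tool_rot: [-0.0, 0.022, 1.0, 0.0]
contact_force: [0.4, -0.1, -1.5]
gripper_width: 0.581
grasp_force: 62.9
```

>>> jog_arm --motion "30 0 0 0 0 0 0; 30 -0.012 0 0 0 0 0; 30 -0.024 0 0 0 0 0; 30 -0.034 0 0 0 0 0; 30 -0.042 0 0 0 0 0"

```text
time: 45.48
tool_pos: [0.6288, 0.0158, 0.085]
tool_rot: [0.0, 0.022, 1.0, -0.0]
contact_force: [-0.8, 0.1, -3.2]
gripper_width: 0.583
grasp_force: 62.9
```

>>> jog_arm --motion "30 -0.002 0 0 0 0 0; 30 -0.004 0 0 0 0 0; 30 -0.006 0 0 0 0 0; 30 -0.007 0 0 0 0 0; 30 -0.008 0 0 0 0 0"

```text
time: 46.1
tool_pos: [0.6322, 0.0157, 0.0848]
tool_rot: [-0.0, 0.022, 1.0, -0.0]
contact_force: [-1.8, -0.3, -2.6]
gripper_width: 0.582
grasp_force: 62.9
```

```bash
python3 - <<'E'
from h import *
f=grab_frame("wrist"); homes(f)
go(st(.004,-.0797,.0835),np.pi+A)
E
```

```text
ch 0.08 (array([43.6, 55.5]), array([54.3, 12.3]), 13.86, 1640) x [0.0189 0.0674] z 0.1044
ch 0 (array([4. , 0.6]), array([132.4,  52.7]), 0.02, 14130) x [-0.0622  0.0674] z 0.1047
ch -0.08 (array([ -7.1, -80.3]), array([ 53.7, 109.3]), 89.91, 17531) x [-0.0616  0.0429] z 0.1064
t 46.15 at [0.6322 0.0156 0.0848] yaw 3.097 F [ 0.2 -0.4 -1.4] w 0.588 g 62.9
shift [ 0.0014 -0.0005  0.0026] turn [-0.     -0.0002  0.    ] rows>= 0.0
```

Front edge is at -61.6 mm, so the rack touches the stop. I'll press lightly, set it down and release.

>>> jog_arm --motion "30 -0.003 0 0 0 0 0; 30 -0.003 0 0.002 0 0 0; 30 -0.003 0 0.004 0 0 0; 30 -0.004 0 0.004 0 0 0; 30 -0.004 0 0.004 0 0 0"

```text
time: 46.78
tool_pos: [0.6321, 0.0157, 0.0831]
tool_rot: [-0.003, 0.022, 1.0, -0.0]
contact_force: [-9.7, 1.2, 5.7]
gripper_width: 0.582
grasp_force: 63.4
```

>>> jog_arm --motion "30 0.003 0 -0.003 0 0 0; 70 0.003 0 -0.003 0 0 0; 70 0.003 0 -0.003 0 0 0; 70 0.003 0 -0.08 0 0 0; 70 0.003 0 -0.18 0 0 0"

```text
time: 47.4
tool_pos: [0.6319, 0.0157, 0.1722]
tool_rot: [-0.001, 0.022, 1.0, 0.0]
contact_force: [0.5, -0.4, 0.4]
gripper_width: 0.702
grasp_force: 0.0
```

>>> jog_arm --motion "70 0.03 0 -0.08 0 0 0; 60 0.08 0.06 -0.1 0 0 0; 50 0.13 0.15 -0.1 0 0 0; 50 0.2 0.25 -0.1 0 0 0; 50 0.22 0.36 -0.1 0 0 0"

```text
time: 48.02
tool_pos: [0.5298, 0.2016, 0.2235]
tool_rot: [0.001, 0.023, 1.0, 0.0]
contact_force: [1.7, -0.0, -0.0]
gripper_width: 0.502
grasp_force: 0.0
```

```bash
python3 - <<'E'
from h import *
f=grab_frame("wrist"); homes(f); s=grab_frame("side"); homes(s)
for c in ["wrist","side"]: 
  for t in ["bolt_grip"]: print([(round(r["p"],2),np.round(r["at"],4).tolist()) for r in place_of(c,t)][:2])
go([.5275,.2449,.13],3.097)
E
```

```text
ch 0.08 (array([ 2.7, 80.3]), array([ 51.8, 131.3]), 89.83, 3770) x [-0.0625  0.0667] z 0.1048
ch 0 (array([2.6, 1.1]), array([ 51.9, 130.9]), 89.79, 2012) x [-0.0625 -0.0028] z 0.1048
ch -0.08 (array([  3.3, -78.6]), array([ 52., 132.]), 89.94, 2563) x [-0.0623  0.0671] z 0.1048
ch 0.08 (array([ 1.7, 82.2]), array([134.9,  53.4]), 1.32, 540) x [-0.0652  0.0666] z 0.1038
ch 0 (array([1.8, 1.9]), array([137. ,  54.6]), 0.86, 480) x [-0.0655  0.0672] z 0.1036
ch -0.08 (array([  0.4, -78.2]), array([133.3,  54.4]), 1.57, 371) x [-0.0652  0.0661] z 0.1038
[(0.85, [0.5276, 0.2438, 0.0873])]
[(0.54, [0.5252, 0.2388, 0.086])]
t 48.23 at [0.5309 0.2012 0.2233] yaw 3.0991 F [-0.4 -1.1 -0.9] w 0.5 g 0.0
shift [0.0108 0.0871 0.1865] turn [-0.0001  0.0008  0.0014] rows>= 1.6
```

All three racks are home; now the bolt.

>>> jog_arm --motion "50 0.005 0.043 0.03 0 0 0; 50 0.0105 0.087 0.08 0 0 0; 50 0.0105 0.087 0.15 0 0 0; 50 0.0105 0.087 0.186 0 0 0; 50 0.0105 0.087 0.186 0 0 0"

```text
time: 48.85
tool_pos: [0.527, 0.2428, 0.1282]
tool_rot: [-0.001, 0.023, 1.0, -0.001]
contact_force: [0.6, -0.2, -0.0]
gripper_width: 0.502
grasp_force: 0.0
```

>>> jog_arm --motion "50 0 0 0.06 0 0 0; 50 0 0 0.116 0 0 0; 20 0 0 0.116 0 0 0; 0 0 0 0.116 0 0 0; 0 0 0 0.116 0 0 0"

```text
time: 49.48
tool_pos: [0.5282, 0.2441, 0.0734]
tool_rot: [0.001, 0.022, 1.0, 0.0]
contact_force: [-2.0, -0.4, -1.3]
gripper_width: 0.18
grasp_force: 58.3
```

>>> jog_arm --motion "0 0 0 0 0 0 0; 0 0 0 -0.016 0 0 0; 0 0 0 -0.033 0 0 0; 0 0 0 -0.033 0 0 0; 0 0 0 -0.033 0 0 0"

```text
time: 50.1
tool_pos: [0.528, 0.2443, 0.0886]
tool_rot: [0.001, 0.022, 1.0, 0.0]
contact_force: [2.5, 0.7, -0.3]
gripper_width: 0.181
grasp_force: 58.5
```

Lifted 15 mm. I'll move it 45 mm back along -y.

>>> jog_arm --motion "0 0 -0.025 0 0 0 0; 0 0 -0.05 0 0 0 0; 0 0 -0.075 0 0 0 0; 0 0 -0.09 0 0 0 0; 0 0 -0.093 0 0 0 0"

```text
time: 50.72
tool_pos: [0.526, 0.1994, 0.089]
tool_rot: [0.001, 0.023, 1.0, 0.003]
contact_force: [3.2, 11.7, -1.6]
gripper_width: 0.182
grasp_force: 58.8
```

>>> jog_arm --motion "0 0 0 0 0 0 0; 0 0 0 0 0 0 0; 0 0 0 0 0 0 0; 0 0 0 0 0 0 0; 0 0 0 0 0 0 0"

```text
time: 51.35
tool_pos: [0.526, 0.1995, 0.089]
tool_rot: [0.001, 0.023, 1.0, 0.003]
contact_force: [2.3, 9.3, -0.6]
gripper_width: 0.179
grasp_force: 58.8
```

>>> jog_arm --motion "0 0 0.003 0.012 0 0 0; 0 0 0.003 0.029 0 0 0; 0 0 0.003 0.029 0 0 0; 30 0 0.003 0.029 0 0 0; 50 0 0.003 0.029 0 0 0"

```text
time: 51.98
tool_pos: [0.5248, 0.1983, 0.0731]
tool_rot: [-0.001, 0.022, 1.0, -0.001]
contact_force: [0.3, -0.1, -0.5]
gripper_width: 0.49
grasp_force: 0.0
```

>>> jog_arm --motion "50 0 0 0 0 0 0; 50 0 0 -0.05 0 0 0; 50 0 0 -0.14 0 0 0; 50 0.05 0 -0.26 0 0 0; 50 0.15 0 -0.36 0 0 0"

```text
time: 52.6
tool_pos: [0.4581, 0.2018, 0.249]
tool_rot: [0.001, 0.023, 1.0, 0.0]
contact_force: [0.1, 0.4, 0.6]
gripper_width: 0.5
grasp_force: 0.0
```

>>> jog_arm --motion "50 0 0 0 0 0 0; 50 0 0 0 0 0 0; 50 0 0 0 0 0 0; 50 0 0 0 0 0 0; 50 0 0 0 0 0 0"

```text
time: 53.22
tool_pos: [0.4579, 0.2019, 0.2452]
tool_rot: [-0.001, 0.022, 1.0, -0.0]
contact_force: [-0.8, 0.3, -1.0]
gripper_width: 0.504
grasp_force: 0.0
```

```bash
python3 - <<'E'
from h import *
f=grab_frame("wrist"); save(f,"w9"); homes(f); s=grab_frame("side"); save(s,"s9")
cv2.imwrite("pics/s9c.png",cv2.resize(s["color"][210:370,160:360,::-1],None,fx=3.5,fy=3.5,interpolation=cv2.INTER_CUBIC))
for t in ["bolt_grip","leg_left_grip","leg_left_hinge","leg_right_grip","leg_right_hinge","bottle_amber","bottle_green","tape_roll","tape_blue","timer"]:
  print(t,[[(round(r["p"],2),np.round(r["at"],3).tolist()) for r in place_of(c,t)][:1] for c in ["wrist","side"]])
print(state()["tool_pos"])
E
```

```text
ch 0.08 (array([-49.7,  81. ]), array([ 52.5, 137.3]), 88.99, 2481) x [-0.1164  0.0152] z 0.1049
ch 0 (array([ -4.7, -23.8]), array([ 16.6, 120.2]), 81.62, 227) x [-0.0629  0.0502] z 0.1049
ch -0.08 (array([  3.1, -78.8]), array([132.6,  51.4]), 0.22, 885) x [-0.0627  0.0678] z 0.1049
bolt_grip [[(0.57, [0.523, 0.197, 0.084])], [(0.63, [0.522, 0.198, 0.087])]]
leg_left_grip [[(0.72, [0.463, 0.221, 0.084])], [(0.9, [0.465, 0.219, 0.085])]]
leg_left_hinge [[(0.97, [0.54, 0.22, 0.085])], [(0.7, [0.539, 0.218, 0.095])]]
leg_right_grip [[(0.58, [0.474, -0.016, 0.088])], [(0.77, [0.466, -0.014, 0.089])]]
leg_right_hinge [[(0.9, [0.551, -0.019, 0.091])], [(0.62, [0.547, -0.019, 0.089])]]
bottle_amber [[], [(0.96, [0.703, -0.342, 0.002])]]
bottle_green [[(0.6, [0.754, -0.148, 0.002])], [(0.4, [0.754, -0.151, 0.004])]]
tape_roll [[], [(0.82, [0.7, 0.338, 0.002])]]
tape_blue [[(0.84, [0.365, -0.067, -0.0])], [(0.78, [0.359, -0.072, 0.0])]]
timer [[(0.86, [0.366, 0.101, -0.001])], [(0.76, [0.368, 0.098, 0.004])]]
[0.45794787 0.20210393 0.24624436]
```

View pics/w9.png

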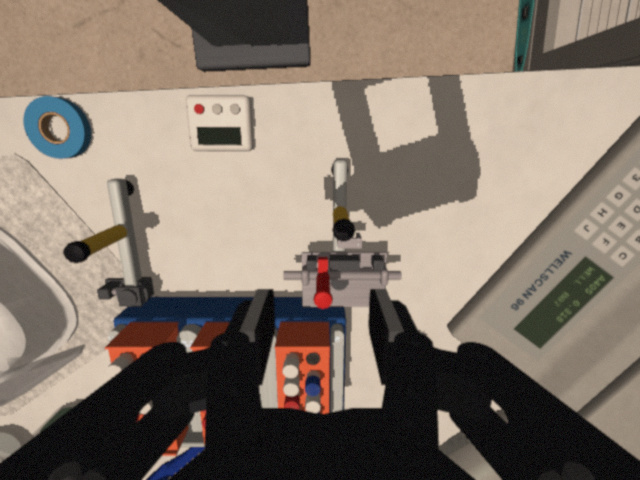

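View pics/s9c.png

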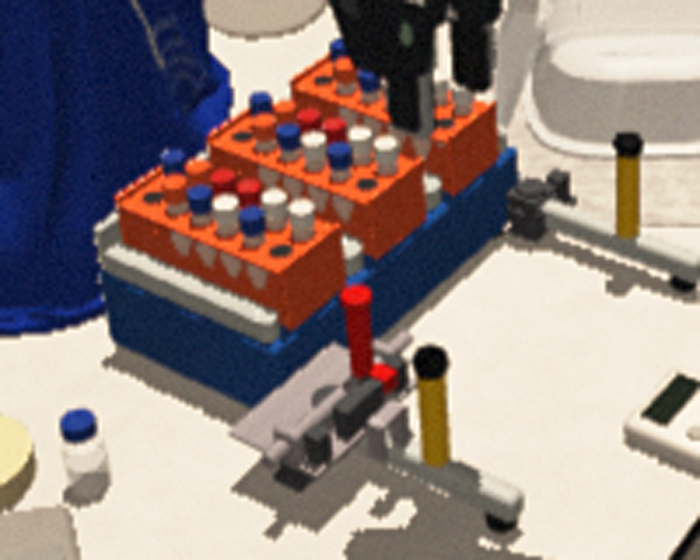

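Both views show the bolt home with its handle down (crop at (357,330)), both legs out and three racks upright against the stop. The bystanders read the same as at the start.

```bash
python3 -c "
from h import *
print(job_done())"
```

```text
the job is handed in; nothing more can be done
None
```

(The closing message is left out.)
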